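Show the tip comb to the inspection camera

ROBOT

A 6-joint arm with a two-finger parallel gripper is mounted at the origin on the work surface. World frame = base frame: x ahead of the robot, y to its left, z up, the work surface at z = 0. Lengths are in mm, angles in rad, forces in N, time in s.
With the tool pointing down it reaches from about 400 to 825 mm from the base axis. Payload 7 kg.
Tool frame: the origin (TCP) lies at the very end of the fingers, on their centre line; the grasp point (between the pads) lies 19 mm behind it; z points along the fingers, y is the direction in which the jaws open and shut (so a half turn about z gives the same grasp; the last joint's range is limited). The gripper opens to 88 mm and grips with 3 to 60 N. Pads are 19 mm wide; open, the fingers measure 130 mm over their backs; the gripper's body (78 mm by 193 mm) begins 47 mm behind the grasp point.
Start: joints at [-1.024, 0.359, 0.012, 0, -1.224, -0.288], TCP at [172.72, -652.505, 226.561] pointing down, gripper open.
Joint ranges: [-3.07, 3.07], [-1.43, 2.12], [-1.02, 1.25], [-3.03, 1.67], [-3.05, -0], [-3.03, 3.03]. Speed limits (rad/s): [2.39, 2.39, 3.01, 3.14, 3.14, 3.14].

INTERFACE

Orientations are given as a unit quaternion [x, y, z, w].
In Python, from plant import robot gives the robot as it stands.
- The arm moves only by the tool play_rows, never from a script. Its argument "deltas" is a list of rows, each an object with "hand": the opening, from -1 (shut) to 1 (fully open); "travel": the shift along the world's x, y, z in m, a list of three; "twist": the turn about the world's z in degrees. In form: [{"hand": hand, "travel": [dx, dy, dz], "twist": twist}, ...]. A call has exactly 5 rows; each row shifts and turns the commanded pose from where the row before left it; what a row does not reach is not made up. A row lasts 1/10 s, in which the tool goes at most 50 mm and 8.59 degrees, less where a joint would pass 70% of its speed; a pose out of reach is approached as far as the arm can. A call is refused whole if a number of a shift passes 0.05 or a number of a turn 8.59, either way. A call with a gripper value outside its range is refused whole. The fingers move at their own pace and stop on an object; the grip force is fixed at half the most. Time passes only in rows, so rows that do not move let the fingers close, or fill a call up. It gives the time, the measured TCP pose, the force and the opening at its end, in the units of the state.
- robot.read_state(): the state, without advancing time (a new reading comes with each control period).
- robot.capture(name): name is "scene" or "top" or "wrist"; returns the picture (384x512x3 uint8, red, green, blue); there is no depth.
- robot.camera_params(name): a dict with "fov_y" (degrees; the focal length in pixels is half the picture's height over the tangent of half this angle, whatever the lens; pixels are square), "cx", "cy" (the principal point, pixels), "R" (3x3) and "t" (3): a world point X has camera coordinates R X + t. Camera axes: x right, y down, z forward; pixel columns grow to the right and rows downward; lengths in mm; the calibration is good to about 2 mm. The wrist camera is an equidistant fisheye: a pixel r from the principal point sees the ray r / f radians off the axis. A picture is of the moment at which its call begins: read the wrist's pose just before it. camera_params takes no time and is no camera call; for the wrist camera it gives the pose at the moment of the call.
- robot.hand_in(): hands the job in, once; it reports no verdict.
The state is a dict: "time_s": time; "joints": joint angles; "qd": joint speeds; "joint_torque": joint torques, N m; "tcp_pos": TCP position; "eef_rot": TCP orientation; "contact_force": force on the tool from outside, world axes, zero at the start; "torque": the same for the moment, N m; "finger_gap": finger opening in mm.
Only numpy, scipy, OpenCV 4.12 (cv2) and the standard library are available. Lean on these libraries where they do the work, as an engineer would, in place of code of your own. Each camera call takes 0.05 s, during which the arm holds its last target. There are 200 camera calls.

TASK

The eight-tip comb (the strip with the straight upright blade) has to be checked for bent tips: turn the latch of its slot fully back, lift the comb straight out of the rack by its blade and hold it still in front of the inspection camera, the tips pointing straight into the lens, the middle of the row on the lens axis with the tip ends 10 cm from the glass, and the row parallel to the wide side of the camera. Finish while holding it there, with the grip kept and the comb touching nothing else. Leave the other two strips in their slots and the things around where they are, and do not bump the camera.

Things in the scene. Friction and masses are not known exactly. Their poses are not given: they have to be found in the camera images.
- comb: Eight-tip comb, white plastic, about 60 g: flange 22 x 120 x 4 mm, under it one row of eight tips (8 mm diameter, 40 mm long, 13 mm apart), on top one upright blade to grip (10 mm thick, 60 mm long, 38 mm high, central). Origin: middle of the row at the tip ends. z from tips to blade (up in the rack), y along row and blade, x across. Flange z = 40 to 44 mm, blade z = 44 to 82 mm.
- rack: Fixed grey rack 180 x 180 x 55 mm with three slots along its y, at its x = -60, 0, +60 mm (slot 0, 1, 2; slot 0 nearest the robot). Origin: centre of the underside, z up. In each slot (17 x 113 mm, 47 mm deep) hangs one strip, its flange lying on the rack's top; which strip is in which slot varies. The comb's tips have about 4 mm of play each side across the slot.
- cover: Cover strip: white flange of the same size as the comb's, with two small round knobs (14 mm diameter, 18 mm high) on top and a keel below. Origin 40 mm below the flange's underside, under its centre. Leave it in its slot.
- blank: Blank strip: same white flange with one low round knob (18 mm diameter, 14 mm high) on top and a keel below. Origin 40 mm below the flange's underside, under its centre. Leave it in its slot.
- stand: Fixed stand of the inspection camera: dark base plate 110 x 120 mm with two aluminium cheeks up to 115 mm height. Origin: underside centre.
- camera: Inspection camera on the stand: grey housing 84 mm wide (its y), 55 mm deep (its x), with a black lens barrel 48 mm across. It looks up at about 55 degrees above the horizontal, roughly back towards the robot. Origin: centre of the lens glass, 135 mm above the table. Its z is the line of sight, out of the lens; its y is level, along the wide side of the housing.
- focus (a point): The point in the air on the camera's line of sight, 100 mm in front of the lens glass.
- bottle: Bystander: amber bottle, 60 mm diameter, 110 mm high, origin under its centre.
- beaker: Bystander: glass beaker, 72 mm diameter, 85 mm high, origin under its centre.
- jar: Bystander: small clear jar, 50 mm diameter, 70 mm high, origin under its centre.
- tubes: Bystander: low grey rack of capped clear tubes, 60 x 130 x 57 mm, origin under its centre.
- pen: Bystander: marker pen lying on the table, 130 mm long, 13 mm thick, origin under its middle.
- latch0 (a joint): Turn latch of slot 0: 0 to 0.25 rad closed, its steel arm lies over the end of the flange; 1.6 rad is the stop, fully back. Growing values turn it clockwise seen from above, the arm's free end swinging towards the rack's -x (the robot). Stays where it is left; moves with about 1 N at the post.
- latch0_post (a point): Top centre of the upright round post (8 mm diameter, 30 mm high, top 96.5 mm above the table) on the arm of latch 0. The latch's vertical pivot axis is at the rack's y = +74 mm in line with slot 0, 22 mm from the post. Arm 34 mm long from the pivot, 10 mm wide, 6 mm thick, its top 66.5 mm above the table.
- latch1 (a joint): Turn latch of slot 1: 0 to 0.25 rad closed, its steel arm lies over the end of the flange; 1.6 rad is the stop, fully back. Growing values turn it clockwise seen from above, the arm's free end swinging towards the rack's -x (the robot). Stays where it is left; moves with about 1 N at the post.
- latch1_post (a point): Top centre of the upright round post (8 mm diameter, 30 mm high, top 96.5 mm above the table) on the arm of latch 1. The latch's vertical pivot axis is at the rack's y = +74 mm in line with slot 1, 22 mm from the post. Arm 34 mm long from the pivot, 10 mm wide, 6 mm thick, its top 66.5 mm above the table.
- latch2 (a joint): Turn latch of slot 2: 0 to 0.25 rad closed, its steel arm lies over the end of the flange; 1.6 rad is the stop, fully back. Growing values turn it clockwise seen from above, the arm's free end swinging towards the rack's -x (the robot). Stays where it is left; moves with about 1 N at the post.
- latch2_post (a point): Top centre of the upright round post (8 mm diameter, 30 mm high, top 96.5 mm above the table) on the arm of latch 2. The latch's vertical pivot axis is at the rack's y = +74 mm in line with slot 2, 22 mm from the post. Arm 34 mm long from the pivot, 10 mm wide, 6 mm thick, its top 66.5 mm above the table.

How it is judged:
By the outcome, as a careful person would: the job done as asked, in the order asked, and still so for the second after the job is handed in, while the arm keeps its last pose, push and grip.
It also fails if it takes over 51 s, if anything falls off the work surface, if the arm or the gripper's body presses on something with over 40 N, if the wrist force passes 120 N, or if a joint passes its speed limit or range.

## Working session

There is one attempt and no reset: what is moved stays moved. The work goes in short steps, Python scripts to look and compute and a tool call to move; the robot and the scene stay as the last step left them, time stands still between calls to the robot, and variables do not carry over. Pictures are saved under pics/ and viewed, about 8 in all and at most 12, crops included, and the job is handed in when it is done.

Besides the shell and the picture viewer there is one more tool, called as name(argument=value, ...), one argument or row to a line, values as JSON. play_rows: Moves the arm, as the interface text tells. Its arguments: {"type":"object","properties":{"deltas":{"type":"array"}},"required":["deltas"]}

```bash
ls; mkdir -p pics
cat > h.py <<'E'
import numpy as np, cv2
from plant import robot
def cap(n,f):
    P=robot.camera_params(n); im=robot.capture(n); cv2.imwrite(f'pics/{f}.png',im[...,::-1]); np.savez(f'pics/{f}.npz',im=im,**P); return im,P
def load(f):
    d=np.load(f'pics/{f}.npz'); return d['im'],{k:d[k] for k in d.files if k!='im'}
def ray(P,u,v,fish=False):
    f=192/np.tan(np.radians(float(P['fov_y']))/2); a=np.array([u-P['cx'],v-P['cy']],float)
    if fish:
        r=np.linalg.norm(a); th=r/f; d=np.r_[a/max(r,1e-9)*np.sin(th),np.cos(th)]
    else: d=np.r_[a/f,1]
    R=np.array(P['R']); return -R.T@np.array(P['t']), R.T@(d/np.linalg.norm(d))
def onz(P,u,v,z,fish=False):
    c,d=ray(P,u,v,fish); return c+d*(z-c[2])/d[2]
def proj(P,X,fish=False):
    f=192/np.tan(np.radians(float(P['fov_y']))/2); x=np.array(P['R'])@np.array(X,float)+np.array(P['t'])
    if fish:
        r=np.hypot(x[0],x[1]); th=np.arctan2(r,x[2]); return np.array([P['cx'],P['cy']])+f*th*x[:2]/r
    return np.array([P['cx'],P['cy']])+f*x[:2]/x[2]
E
python3 - <<'E'
from h import *
print(robot.read_state())
for n in ['scene','top','wrist']:
    im,P=cap(n,n+'0'); R=np.array(P['R']); print(n,P['fov_y'],P['cx'],P['cy'],(-R.T@P['t']).round(),R[2].round(2))
E
```

```text
pics
{'time_s': 0.0, 'joints': array([-1.02391664e+00,  3.59386209e-01,  1.10395758e-02, -3.76092755e-04,
       -1.22406487e+00, -2.88080435e-01]), 'qd': array([ 0.00039829, -0.00019134, -0.00089864, -0.00114858, -0.00085733,
       -0.00059515]), 'joint_torque': array([-6.95468661e-04, -5.82728970e+01,  2.93055063e+01,  6.99737549e+00,
        6.85686129e-03, -1.92866296e-04]), 'tcp_pos': array([ 172.58931501, -652.05318051,  225.61004085]), 'eef_rot': array([-1.28975257e-01,  9.91647467e-01,  8.09912664e-04, -1.65824006e-04]), 'contact_force': array([-0.68138781, -0.27112004, -0.23816999]), 'torque': array([-0.02090561,  0.0120238 ,  0.0410755 ]), 'finger_gap': 87.53929361975379}
scene 54.41174283769167 251.32907669751458 192.05143533964898 [1139.  -78.  960.] [-0.56  0.06 -0.83]
top 52.0208844078343 257.58407849843474 191.8964907932351 [ 415.  -37. 1158.] [ 0.17  0.02 -0.99]
wrist 65.70646984690485 258.15829728885547 196.66145080639942 [ 100. -672.  384.] [ 0.27  0.07 -0.96]
```

View pics/scene0.png

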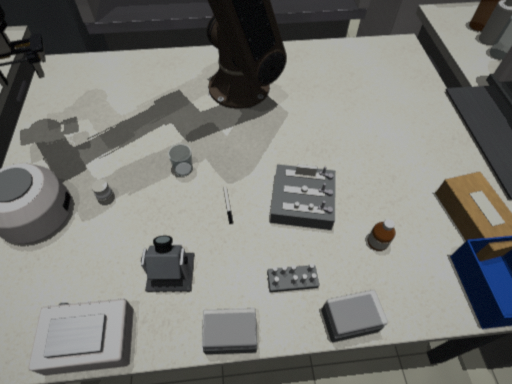

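View pics/top0.png

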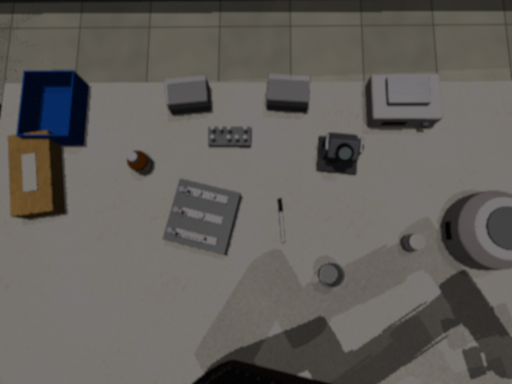

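Run:
```python
from h import *
a,P=load('scene0'); b,Q=load('top0')
A=cv2.resize(a[155:235,260:345],None,fx=4.6,fy=4.6,interpolation=cv2.INTER_CUBIC)
B=cv2.resize(b[172:262,158:248],None,fx=4,fy=4,interpolation=cv2.INTER_CUBIC)
C=cv2.resize(a[228:298,138:203],None,fx=3.2,fy=3.2,interpolation=cv2.INTER_CUBIC)
D=cv2.resize(b[122:182,312:372],None,fx=3.6,fy=3.6,interpolation=cv2.INTER_CUBIC)
im=np.zeros((600,800,3),np.uint8)
for p,(x,y) in ((A,(0,0)),(B,(400,0)),(C,(0,370)),(D,(400,370))):
    h=min(p.shape[0],600-y); im[y:y+h,x:x+p.shape[1]]=p[:h]
im=np.clip(im*1.5,0,255).astype(np.uint8)
cv2.imwrite('pics/m1.png',im[...,::-1])
for z,u,v in ((55,203,216),(135,345,152),(0,338,152)): print(onz(Q,u,v,z).round())
print(onz(P,305,193,55),onz(P,163,243,135))
```

```text
[536. 142.  55.]
[ 700. -247.  135.]
[ 737. -253.    0.]
[544.34252323 148.68205775  55.        ] [ 707.1842803  -244.24658509  135.        ]
```

View pics/m1.png

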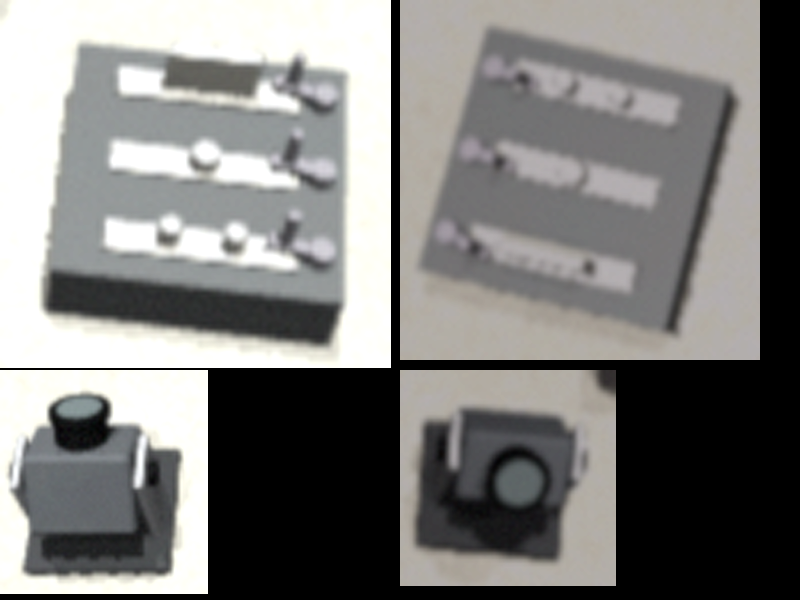

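play_rows(
  deltas=[
    {"hand":1,"travel":[0.034,0.034,0.01],"twist":0},
    {"hand":1,"travel":[0.034,0.034,0.01],"twist":0},
    {"hand":1,"travel":[0.034,0.034,0.01],"twist":0},
    {"hand":1,"travel":[0.034,0.034,0.01],"twist":0},
    {"hand":1,"travel":[0.034,0.034,0.01],"twist":0},
  ],
)

```text
time_s: 0.65
tcp_pos: [343.7, -480.9, 276.8]
eef_rot: [-0.129, 0.992, 0.0, -0.0]
contact_force: [0.8, -0.4, -0.1]
finger_gap: 87.8
```

play_rows(
  deltas=[
    {"hand":1,"travel":[0.034,0.034,0.01],"twist":0},
    {"hand":1,"travel":[0.034,0.034,0.01],"twist":0},
    {"hand":1,"travel":[0.034,0.034,0.01],"twist":0},
    {"hand":1,"travel":[0.034,0.034,0.01],"twist":0},
    {"hand":1,"travel":[0,0,0],"twist":0},
  ],
)

```text
time_s: 1.15
tcp_pos: [482.4, -343.2, 317.5]
eef_rot: [-0.131, 0.991, -0.0, 0.001]
contact_force: [-0.1, -0.8, 0.1]
finger_gap: 87.6
```

Run:
```python
from h import *
im,P=cap('wrist','w1'); s=robot.read_state(); print(s['time_s'],s['tcp_pos'],s['qd'].round(3)); R=np.array(P['R']);print(R.round(3),(-R.T@P['t']).round(1))
print(proj(P,[703,-246,135],True))
```

```text
1.2 [ 480.70749335 -344.4463231   316.78316792] [-0.052 -0.    -0.026  0.    -0.001  0.025]
[[-0.261  0.965 -0.001]
 [ 0.927  0.251  0.28 ]
 [ 0.27   0.072 -0.96 ]] [ 409.8 -362.7  475.4]
[282.39531475 333.33573123]
```

View pics/w1.png

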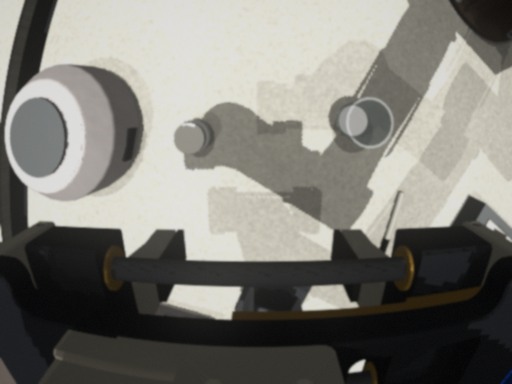

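play_rows(
  deltas=[
    {"hand":1,"travel":[0.045,0.02,0.0],"twist":0},
    {"hand":1,"travel":[0.045,0.02,0.0],"twist":0},
    {"hand":1,"travel":[0.045,0.02,0.0],"twist":0},
    {"hand":1,"travel":[0.045,0.02,0],"twist":0},
    {"hand":1,"travel":[0.03,0.01,0],"twist":0},
  ],
)

```text
time_s: 1.7
tcp_pos: [690.4, -255.7, 315.1]
eef_rot: [-0.129, 0.992, 0.0, -0.001]
contact_force: [0.6, -0.1, -0.5]
finger_gap: 87.9
```

play_rows(
  deltas=[
    {"hand":1,"travel":[0,0,0],"twist":0},
    {"hand":1,"travel":[0,0,0],"twist":0},
    {"hand":1,"travel":[0,0,0],"twist":0},
    {"hand":1,"travel":[0,0,0],"twist":0},
    {"hand":1,"travel":[0,0,0],"twist":0},
  ],
)

```text
time_s: 2.2
tcp_pos: [687.9, -257.2, 317.4]
eef_rot: [-0.129, 0.992, -0.0, 0.0]
contact_force: [-0.4, 0.1, -0.6]
finger_gap: 87.9
```

Run:
```python
from h import *
im,P=cap('wrist','w2'); s=robot.read_state(); print(s['time_s'],s['tcp_pos'],s['qd'].round(3)); R=np.array(P['R']);print((-R.T@P['t']).round(1))
u,v=proj(P,[703,-246,135],True).astype(int);print(u,v)
c=im[max(v-110,0):v+110,max(u-130,0):u+130]; print(max(u-130,0),max(v-110,0))
cv2.imwrite('pics/w2c.png',np.clip(cv2.resize(c,None,fx=2.6,fy=2.6,interpolation=cv2.INTER_CUBIC)*1.4,0,255)[...,::-1])
```

```text
2.25 [ 688.06733027 -257.11560514  317.40252916] [ 0.005  0.004  0.003  0.    -0.001 -0.001]
[ 615.3 -276.4  475.5]
264 191
134 81[ WARN:0@2.417] global loadsave.cpp:1063 imwrite_ Unsupported depth image for selected encoder is fallbacked to CV_8U.
```

View pics/w2c.png

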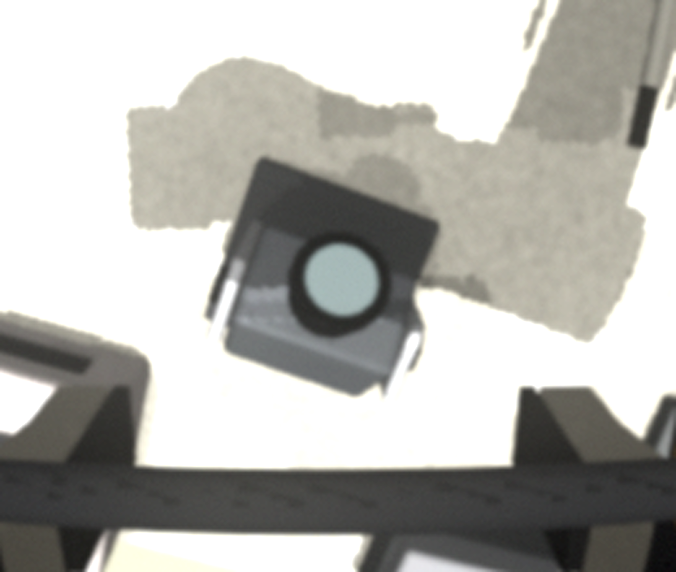

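Run:
```python
from h import *
im,P=load('w2')
hsv=cv2.cvtColor(im,cv2.COLOR_RGB2HSV)
print(im[188,265],hsv[188,265])
g=im.astype(int)
m=((np.abs(g-g[188,265]).sum(2)<45)*255).astype(np.uint8)
n,l,st,ce=cv2.connectedComponentsWithStats(m); k=l[188,265]; print(st[k],ce[k])
cs,_=cv2.findContours((l==k).astype(np.uint8),0,1); e=cv2.fitEllipse(max(cs,key=len)); print(e)
L=onz(P,*ce[k],135,True); print('lens',L, np.mean([onz(P,*p[0],135,True) for p in max(cs,key=len)],0))
# base front edge corners
A=onz(P,134+262/2.6,81+157/2.6,6,True);B=onz(P,134+438/2.6,81+222/2.6,6,True)
d=A-B; print(A,B,np.linalg.norm(d),'yaw of +y edge deg',np.degrees(np.arctan2(-d[0],d[1])))
# refine: fit line on the dark-edge
gray=cv2.GaussianBlur(im,(0,0),.8).mean(2); pts=[]
for t in np.linspace(.12,.88,25):
    u0=134+(262+(438-262)*t)/2.6; v0=81+(157+65*t)/2.6
    nrm=np.array([65,-176.])/np.hypot(65,176)
    s=np.arange(-6,6,.25); val=cv2.remap(gray.astype(np.float32),(u0+s*nrm[0]).astype(np.float32)[None],(v0+s*nrm[1]).astype(np.float32)[None],1)[0]
    i=np.argmax(np.abs(np.diff(val))); pts.append(onz(P,u0+s[i]*nrm[0],v0+s[i]*nrm[1],6,True)[:2])
pts=np.array(pts,np.float32); vx,vy,x,y=cv2.fitLine(pts,cv2.DIST_HUBER,0,.01,.01).ravel(); print('edge line yaw',np.degrees(np.arctan2(-vx,vy))%180, (x,y), 'resid',np.std((pts-[x,y])@[-vy,vx]))
a=np.radians(np.degrees(np.arctan2(-vx,vy))); 
S,PS=load('scene0'); T,PT=load('top0')
for n,I,Q in (('s',S,PS),('t',T,PT)):
    u,v=proj(Q,L); iu,iv=int(u),int(v); w=I[iv-9:iv+10,iu-12:iu+13].astype(int); 
    sub=((w[...,1]-w[...,0]>3)&(w.sum(2)>180)); yy,xx=np.nonzero(sub); print(n,u,v,'glass px',iu-12+xx.mean(),iv-9+yy.mean(),len(xx))
```

```text
[119 132 131] [ 88  25 132]
[252 176  26  25 515] [264.85242718 188.11456311]
((264.833251953125, 188.10800170898438), (23.743162155151367, 25.762353897094727), 122.06441497802734)
lens [ 698.7274853  -246.30490612  135.        ] [ 698.82141846 -246.03149539  135.        ]
[ 668.64735759 -300.71832164    6.        ] [ 679.71383536 -185.60842049    6.        ] 115.64063417409764 yaw of +y edge deg 174.50855428477936
edge line yaw 174.24394 (np.float32(674.32495), np.float32(-237.0448)) resid 0.39847523
s 162.24503206405467 239.98342954149524 glass px 162.1341463414634 239.40243902439025 82
t 344.9211445460878 152.39701127680559 glass px 344.735632183908 152.85057471264366 87
```

play_rows(
  deltas=[
    {"hand":1,"travel":[-0.01,0.045,0],"twist":3},
    {"hand":1,"travel":[-0.01,0.045,0],"twist":3},
    {"hand":1,"travel":[-0.01,0.045,0],"twist":3},
    {"hand":1,"travel":[-0.01,0.045,0],"twist":3},
    {"hand":1,"travel":[-0.01,0.045,0],"twist":3},
  ],
)

```text
time_s: 2.75
tcp_pos: [637.8, -30.2, 317.2]
eef_rot: [-0.258, 0.966, -0.0, 0.001]
contact_force: [0.9, 0.1, -0.0]
finger_gap: 87.6
```

play_rows(
  deltas=[
    {"hand":-1,"travel":[-0.01,0.045,0],"twist":3},
    {"hand":-1,"travel":[-0.01,0.045,0],"twist":3},
    {"hand":-1,"travel":[-0.01,0.045,0],"twist":3},
    {"hand":-1,"travel":[-0.01,0.045,0],"twist":3},
    {"hand":-1,"travel":[-0.01,0.045,0],"twist":0},
  ],
)

```text
time_s: 3.25
tcp_pos: [587.9, 194.9, 317.4]
eef_rot: [-0.358, 0.934, 0.0, 0.001]
contact_force: [0.6, -1.1, 0.5]
finger_gap: 53.2
```

play_rows(
  deltas=[
    {"hand":-1,"travel":[0,0,0],"twist":0},
    {"hand":-1,"travel":[0,0,0],"twist":0},
    {"hand":-1,"travel":[0,0,0],"twist":0},
    {"hand":-1,"travel":[0,0,0],"twist":0},
    {"hand":-1,"travel":[0,0,0],"twist":0},
  ],
)

```text
time_s: 3.75
tcp_pos: [589.0, 192.3, 316.7]
eef_rot: [-0.356, 0.934, -0.0, 0.0]
contact_force: [0.9, -1.2, -0.1]
finger_gap: 13.1
```

Run:
```python
from h import *
im,P=cap('wrist','w3'); s=robot.read_state(); print(s['time_s'],s['tcp_pos'],s['eef_rot'],s['finger_gap'],s['joints'].round(2)); R=np.array(P['R']);print((-R.T@P['t']).round(1))
cv2.imwrite('pics/w3c.png',cv2.resize(np.clip(im[:300,60:460]*1.3,0,255).astype(np.uint8),None,fx=2,fy=2,interpolation=cv2.INTER_CUBIC)[...,::-1])
```

```text
3.8 [588.99410618 192.46990136 316.61802306] [-3.56240378e-01  9.34394345e-01  1.12472683e-05  3.71241955e-05] 9.50740292309103 [ 0.63  0.23  0.03 -0.   -1.37 -1.47]
[533.1 142.3 474.8]
```

View pics/w3c.png

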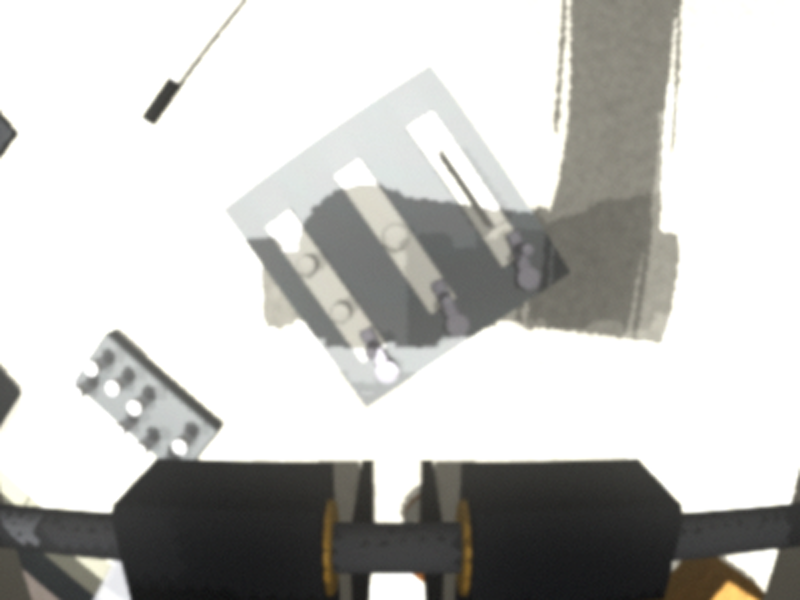

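Run:
```python
from h import *
im,P=load('w3')
c=[(430,68),(228,210),(367,405),(568,270)]
W=np.array([onz(P,60+a/2,b/2,55,True) for a,b in c]); print(W.round(1)); C=W.mean(0)
print('centre',C,[np.linalg.norm(W[i]-W[i-1]).round(1) for i in range(4)])
# y axis: edges c0->c3 and c1->c2 ; x axis: c0->c1, c3->c2
y=(W[3]-W[0])+(W[2]-W[1]); x=(W[1]-W[0])+(W[2]-W[3])
print('yaw y',np.degrees(np.arctan2(-y[0],y[1])),'yaw x',np.degrees(np.arctan2(x[1],x[0])))
yaw=(np.arctan2(-y[0],y[1])+np.arctan2(x[1],x[0]))/2
ex=np.array([np.cos(yaw),np.sin(yaw)]); ey=np.array([-ex[1],ex[0]])
o=im.copy()
def w(a,b,z): return np.r_[C[:2]+a*ex+b*ey,z]
for X in [w(-60,74,66),w(-60,52,96.5),w(-60,60,59),w(-60,-60,59),w(-60,30,97),w(-60,-30,97),w(-71,-60,59),w(-49,-60,59),w(0,74,66),w(60,74,66)]:
    u=proj(P,X,True); print(X.round(1),u.round(1)); cv2.drawMarker(o,tuple(np.round(u).astype(int).tolist()),(255,0,0),0,3,1)
d=cv2.resize(o[25:205,165:365],None,fx=4,fy=3.3*4/3.3,interpolation=cv2.INTER_NEAREST)[:600]
hh=cv2.cvtColor(d,cv2.COLOR_RGB2HSV)
cv2.imwrite('pics/w3d.png',cv2.resize(cv2.resize(o[25:175,215:365],None,fx=4,fy=4,interpolation=cv2.INTER_NEAREST),None,fx=1,fy=1)[...,::-1])
```

```text
[[432.2  83.8  55. ]
 [602.1  43.1  55. ]
 [644.9 213.1  55. ]
 [472.  254.1  55. ]]
centre [537.81232212 148.50821304  55.        ] [np.float64(174.9), np.float64(174.7), np.float64(175.3), np.float64(177.7)]
yaw y -13.64057907470227 yaw x -13.400251082993684
[496.8 234.5  66. ] [324.8 138.7]
[491.6 213.1  96.5] [320.9 126.6]
[493.5 220.9  59. ] [318.5 130. ]
[465.4 104.2  59. ] [270.2  59.3]
[486.5 191.7  97. ] [311.7 112.3]
[472.5 133.4  97. ] [285.1  73.1]
[454.8 106.8  59. ] [276.8  55. ]
[476.1 101.6  59. ] [263.6  63.6]
[555.1 220.5  66. ] [289.4 162.3]
[613.5 206.4  66. ] [254.1 186. ]
```

View pics/w3d.png

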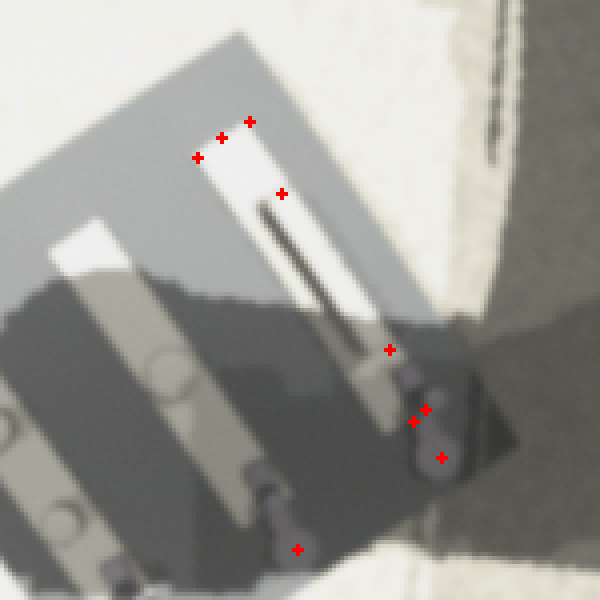

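play_rows(
  deltas=[
    {"hand":-1,"travel":[-0.039,0,-0.02],"twist":0},
    {"hand":-1,"travel":[-0.039,-0.001,-0.02],"twist":0},
    {"hand":-1,"travel":[0,0,-0.045],"twist":0},
    {"hand":-1,"travel":[0,0,-0.045],"twist":0},
    {"hand":-1,"travel":[0,0,0],"twist":0},
  ],
)

```text
time_s: 4.3
tcp_pos: [507.4, 190.1, 181.5]
eef_rot: [-0.356, 0.934, -0.001, -0.005]
contact_force: [-0.0, -0.8, -0.2]
finger_gap: 0.7
```

play_rows(
  deltas=[
    {"hand":-1,"travel":[0,0,-0.045],"twist":0},
    {"hand":-1,"travel":[0,0,-0.035],"twist":0},
    {"hand":-1,"travel":[0,0,-0.02],"twist":0},
    {"hand":-1,"travel":[0,0,-0.01],"twist":0},
    {"hand":-1,"travel":[0,0,0],"twist":0},
  ],
)

```text
time_s: 4.8
tcp_pos: [511.4, 192.5, 76.8]
eef_rot: [-0.357, 0.934, -0.0, -0.0]
contact_force: [-0.0, 0.2, 1.0]
finger_gap: 0.7
```

Run:
```python
from h import *
im,P=cap('wrist','w4'); s=robot.read_state(); print(s['time_s'],s['tcp_pos'],s['eef_rot'],s['finger_gap'],s['contact_force'])
cv2.imwrite('pics/w4c.png',np.clip(im*1.3,0,255).astype(np.uint8)[...,::-1])
```

```text
4.85 [511.78388739 192.80535179  77.75259885] [-3.56935255e-01  9.34129000e-01 -8.06394330e-05  4.77926522e-04] 0.8208568574533415 [0.50861067 1.12977298 0.1350812 ]
```

View pics/w4c.png

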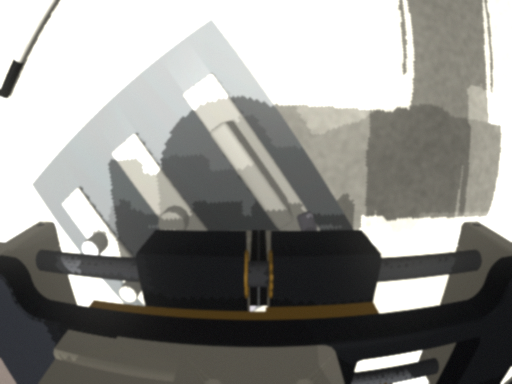

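play_rows(
  deltas=[
    {"hand":-1,"travel":[-0.004,0.0045,0],"twist":0},
    {"hand":-1,"travel":[-0.004,0.0045,0],"twist":0},
    {"hand":-1,"travel":[-0.004,0.0045,0],"twist":0},
    {"hand":-1,"travel":[-0.004,0.0045,0],"twist":0},
    {"hand":-1,"travel":[-0.003,0.0035,0],"twist":0},
  ],
)

```text
time_s: 5.35
tcp_pos: [491.8, 214.9, 77.2]
eef_rot: [-0.357, 0.934, 0.0, 0.001]
contact_force: [2.7, -0.8, 1.1]
finger_gap: -0.1
```

play_rows(
  deltas=[
    {"hand":-1,"travel":[-0.001,0.001,0],"twist":0},
    {"hand":-1,"travel":[-0.001,0.001,0],"twist":0},
    {"hand":-1,"travel":[0,0,0],"twist":0},
    {"hand":-1,"travel":[0,0,0],"twist":0},
    {"hand":-1,"travel":[0,0,0],"twist":0},
  ],
)

```text
time_s: 5.85
tcp_pos: [489.5, 215.7, 76.3]
eef_rot: [-0.357, 0.934, -0.0, -0.0]
contact_force: [-0.1, -0.3, -0.4]
finger_gap: 0.5
```

play_rows(
  deltas=[
    {"hand":-1,"travel":[-0.0007,0.0008,0],"twist":0},
    {"hand":-1,"travel":[-0.0007,0.0008,0],"twist":0},
    {"hand":-1,"travel":[-0.0007,0.0008,0],"twist":0},
    {"hand":-1,"travel":[0,0,0],"twist":0},
    {"hand":-1,"travel":[0,0,0],"twist":0},
  ],
)

```text
time_s: 6.35
tcp_pos: [487.8, 218.5, 76.7]
eef_rot: [-0.357, 0.934, 0.0, 0.0]
contact_force: [2.9, -0.6, -0.5]
finger_gap: 0.4
```

play_rows(
  deltas=[
    {"hand":-1,"travel":[-0.0007,0.0008,0],"twist":0},
    {"hand":-1,"travel":[-0.0007,0.0008,0],"twist":0},
    {"hand":-1,"travel":[0,0,0],"twist":0},
    {"hand":-1,"travel":[0,0,0],"twist":0},
    {"hand":-1,"travel":[0,0,0],"twist":0},
  ],
)

```text
time_s: 6.85
tcp_pos: [486.7, 220.2, 76.8]
eef_rot: [-0.357, 0.934, 0.0, 0.0]
contact_force: [3.7, -1.5, -0.6]
finger_gap: 0.9
```

play_rows(
  deltas=[
    {"hand":-1,"travel":[-0.0007,0.0008,0],"twist":0},
    {"hand":-1,"travel":[-0.0007,0.0008,0],"twist":0},
    {"hand":-1,"travel":[0,0,0],"twist":0},
    {"hand":-1,"travel":[0,0,0],"twist":0},
    {"hand":-1,"travel":[0,0,0],"twist":0},
  ],
)

```text
time_s: 7.35
tcp_pos: [486.2, 221.8, 76.9]
eef_rot: [-0.357, 0.934, -0.0, 0.001]
contact_force: [9.9, -3.2, -2.3]
finger_gap: 0.5
```

Run:
```python
from h import *
s=robot.read_state(); print(s['time_s'],s['tcp_pos'],s['contact_force'],s['torque'])
```

```text
7.35 [486.15846596 221.8203327   76.92000909] [ 9.93530854 -3.1981763  -2.32057565] [-1.09348518 -3.67542174 -0.12935477]
```

play_rows(
  deltas=[
    {"hand":-1,"travel":[0.0003,0.001,0],"twist":0},
    {"hand":-1,"travel":[0.0003,0.001,0],"twist":0},
    {"hand":-1,"travel":[0,0,0],"twist":0},
    {"hand":-1,"travel":[0,0,0],"twist":0},
    {"hand":-1,"travel":[0,0,0],"twist":0},
  ],
)

```text
time_s: 7.85
tcp_pos: [486.1, 222.2, 76.8]
eef_rot: [-0.357, 0.934, -0.001, -0.0]
contact_force: [10.6, -8.9, 0.8]
finger_gap: 0.2
```

play_rows(
  deltas=[
    {"hand":-1,"travel":[0.0003,0.001,0],"twist":0},
    {"hand":-1,"travel":[0.0003,0.001,0],"twist":0},
    {"hand":-1,"travel":[0,0,0],"twist":0},
    {"hand":-1,"travel":[0,0,0],"twist":0},
    {"hand":-1,"travel":[0,0,0],"twist":0},
  ],
)

```text
time_s: 8.35
tcp_pos: [486.1, 222.5, 76.7]
eef_rot: [-0.357, 0.934, -0.002, -0.001]
contact_force: [9.2, -14.5, 3.4]
finger_gap: 0.7
```

play_rows(
  deltas=[
    {"hand":-1,"travel":[0.01,-0.012,0],"twist":0},
    {"hand":-1,"travel":[0.01,-0.012,0],"twist":0},
    {"hand":-1,"travel":[0,0,0.03],"twist":0},
    {"hand":-1,"travel":[0,0,0.04],"twist":-7},
    {"hand":-1,"travel":[0.01,0,0.04],"twist":-8},
  ],
)

```text
time_s: 8.85
tcp_pos: [514.0, 200.8, 187.1]
eef_rot: [-0.23, 0.973, -0.0, -0.002]
contact_force: [0.8, 1.0, 0.2]
finger_gap: 1.3
```

play_rows(
  deltas=[
    {"hand":0.7,"travel":[0.01,-0.01,0.03],"twist":-8},
    {"hand":0.7,"travel":[0.01,-0.01,0.02],"twist":-8},
    {"hand":0.7,"travel":[0.01,-0.01,0.02],"twist":-8},
    {"hand":0.7,"travel":[0.01,-0.01,0],"twist":-8},
    {"hand":0.7,"travel":[0,0,0],"twist":-8},
  ],
)

```text
time_s: 9.35
tcp_pos: [555.9, 160.8, 256.6]
eef_rot: [0.118, 0.993, 0.0, -0.001]
contact_force: [0.2, -0.3, -1.3]
finger_gap: 35.0
```

play_rows(
  deltas=[
    {"hand":0.7,"travel":[0,0,0],"twist":0},
    {"hand":0.7,"travel":[0,0,0],"twist":0},
    {"hand":0.7,"travel":[0,0,0],"twist":0},
    {"hand":0.7,"travel":[0,0,0],"twist":0},
    {"hand":0.7,"travel":[0,0,0],"twist":0},
  ],
)

```text
time_s: 9.85
tcp_pos: [555.8, 161.8, 256.5]
eef_rot: [0.114, 0.993, -0.0, -0.0]
contact_force: [0.1, -0.1, 0.6]
finger_gap: 72.4
```

Run:
```python
from h import *
im,P=cap('wrist','w5'); s=robot.read_state(); print(s['time_s'],s['tcp_pos'],s['eef_rot'],s['finger_gap'],s['contact_force'])
C=np.array([537.8,148.5]);yaw=np.radians(-13.5);ex=np.array([np.cos(yaw),np.sin(yaw)]); ey=np.array([-ex[1],ex[0]])
def w(a,b,z): return np.r_[C+a*ex+b*ey,z]
o=np.clip(im*1.3,0,255).astype(np.uint8)
for X in [w(-60,74,66.5),w(-82,74,96.5),w(-71,60,59),w(-49,60,59),w(-71,-60,59),w(-49,-60,59),w(-65,-30,97),w(-55,-30,97),w(-65,30,97),w(-55,30,97),w(-90,-90,55),w(-90,90,55)]:
    u=proj(P,X,True); print(u.round(1)); cv2.drawMarker(o,tuple(np.round(u).astype(int).tolist()),(255,0,0),0,3,1)
uc=proj(P,w(-60,0,70),True).astype(int); a,b=max(uc[0]-133,0),max(uc[1]-100,0); print(a,b)
cv2.imwrite('pics/w5c.png',cv2.resize(o[b:b+200,a:a+266],None,fx=3,fy=3,interpolation=cv2.INTER_NEAREST)[...,::-1])
```

```text
9.9 [555.88428156 161.74263798 256.53985422] [ 1.14125409e-01  9.93466349e-01 -2.74620971e-05 -5.79935273e-05] 73.73125244341621 [-0.43079484  0.53317553 -0.91193682]
[307.4 114.5]
[312.4  94.4]
[294.9 104.9]
[294.6 123.2]
[194.2 105.1]
[194.4 123.2]
[214.3 109.1]
[214.3 118.3]
[270.9 108.9]
[270.8 118.2]
[171.1  91. ]
[319.3  90.6]
110 13
```

View pics/w5c.png

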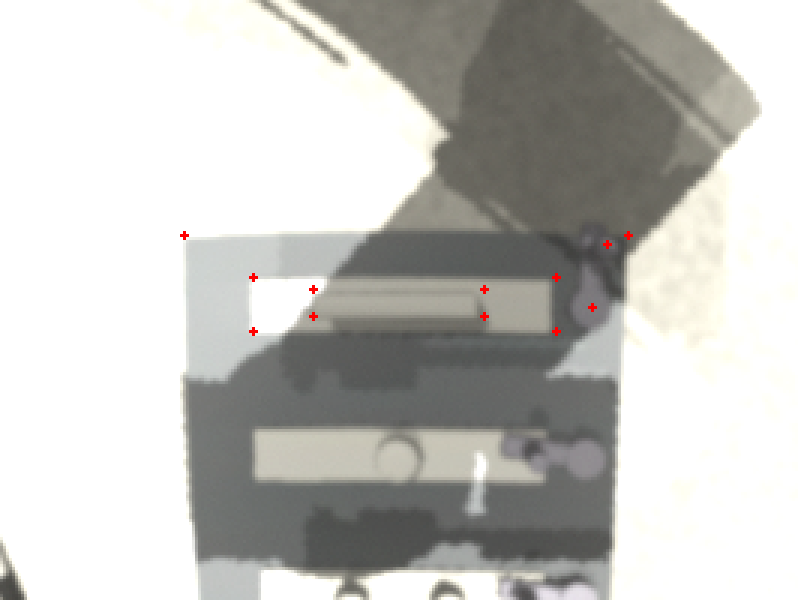

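play_rows(
  deltas=[
    {"hand":0.7,"travel":[-0.04,0,0],"twist":-0.4},
    {"hand":0.7,"travel":[-0.036,-0.001,0],"twist":0},
    {"hand":0.7,"travel":[0,0,-0.04],"twist":0},
    {"hand":0.7,"travel":[0,0,-0.04],"twist":0},
    {"hand":0.7,"travel":[0,0,-0.03],"twist":0},
  ],
)

```text
time_s: 10.4
tcp_pos: [479.1, 160.4, 145.2]
eef_rot: [0.118, 0.993, 0.0, -0.0]
contact_force: [0.2, 1.0, -0.8]
finger_gap: 75.0
```

play_rows(
  deltas=[
    {"hand":0.7,"travel":[0,0,0],"twist":0},
    {"hand":0.7,"travel":[0,0,0],"twist":0},
    {"hand":0.7,"travel":[0,0,0],"twist":0},
    {"hand":0.7,"travel":[0,0,0],"twist":0},
    {"hand":0.7,"travel":[0,0,0],"twist":0},
  ],
)

```text
time_s: 10.9
tcp_pos: [480.6, 161.0, 147.8]
eef_rot: [0.118, 0.993, 0.001, 0.001]
contact_force: [-0.2, 0.7, -0.3]
finger_gap: 74.7
```

Run:
```python
from h import *
s=robot.read_state(); print(s['time_s'],s['tcp_pos'],s['eef_rot'],s['finger_gap'],s['contact_force'])
```

```text
10.9 [480.6134808  160.99776651 147.78011096] [1.18145727e-01 9.92995648e-01 7.85415670e-04 7.82551417e-04] 74.70269244533009 [-0.17078905  0.71602931 -0.32968425]
```

play_rows(
  deltas=[
    {"hand":0.7,"travel":[0,0,-0.03],"twist":0},
    {"hand":0.7,"travel":[0,0,-0.03],"twist":0},
    {"hand":0.7,"travel":[0,0,-0.016],"twist":0},
    {"hand":0.7,"travel":[0,0,-0.006],"twist":0},
    {"hand":0.7,"travel":[0,0,0],"twist":0},
  ],
)

```text
time_s: 11.4
tcp_pos: [480.0, 160.5, 64.4]
eef_rot: [0.118, 0.993, -0.0, -0.0]
contact_force: [0.2, 0.2, -0.1]
finger_gap: 74.3
```

play_rows(
  deltas=[
    {"hand":-1,"travel":[0,0,0],"twist":0},
    {"hand":-1,"travel":[0,0,0],"twist":0},
    {"hand":-1,"travel":[0,0,0],"twist":0},
    {"hand":-1,"travel":[0,0,0],"twist":0},
    {"hand":-1,"travel":[0,0,0],"twist":0},
  ],
)

```text
time_s: 11.9
tcp_pos: [480.6, 161.0, 65.6]
eef_rot: [0.118, 0.993, 0.001, 0.001]
contact_force: [-2.2, 1.0, 6.4]
finger_gap: 60.3
```

Run:
```python
from h import *
s=robot.read_state(); print(s['time_s'],s['tcp_pos'],s['eef_rot'],s['finger_gap'],s['contact_force'])
```

```text
11.9 [480.62146706 161.03682514  65.58975545] [1.18011771e-01 9.93011785e-01 5.71800809e-04 6.99185540e-04] 60.256456957858674 [-2.18151284  0.95795914  6.43243967]
```

play_rows(
  deltas=[
    {"hand":-1,"travel":[0,0,0.005],"twist":0},
    {"hand":-1,"travel":[0,0,0.01],"twist":0},
    {"hand":-1,"travel":[0,0,0.015],"twist":0},
    {"hand":-1,"travel":[0,0,0.015],"twist":0},
    {"hand":-1,"travel":[0,0,0.015],"twist":0},
  ],
)

```text
time_s: 12.4
tcp_pos: [480.0, 160.5, 125.8]
eef_rot: [0.118, 0.993, 0.0, 0.0]
contact_force: [0.4, -0.1, -1.0]
finger_gap: 59.6
```

play_rows(
  deltas=[
    {"hand":-1,"travel":[0,0,0.01],"twist":0},
    {"hand":-1,"travel":[0,0,0],"twist":0},
    {"hand":-1,"travel":[0,0,0],"twist":0},
    {"hand":-1,"travel":[0,0,0],"twist":0},
    {"hand":-1,"travel":[0,0,0],"twist":0},
  ],
)

```text
time_s: 12.9
tcp_pos: [479.6, 160.3, 133.8]
eef_rot: [0.118, 0.993, -0.0, -0.001]
contact_force: [-1.4, -0.2, -0.6]
finger_gap: 59.5
```

Run:
```python
from h import *
im,P=cap('scene','s2'); s=robot.read_state(); print(s['time_s'],s['tcp_pos'],s['finger_gap'],s['contact_force'])
a=im[130:230,250:350]; w,_=cap('wrist','w6')
A=cv2.resize(a,(400,400),interpolation=cv2.INTER_CUBIC); B=cv2.resize(w,(400,300))
o=np.zeros((400,800,3),np.uint8); o[:,:400]=A; o[:300,400:]=B
cv2.imwrite('pics/m2.png',np.clip(o*1.3,0,255).astype(np.uint8)[...,::-1])
```

```text
12.95 [479.69179003 160.34350869 133.89080604] 59.60019908546978 [-0.03058908 -0.05862531 -0.29338338]
```

View pics/m2.png

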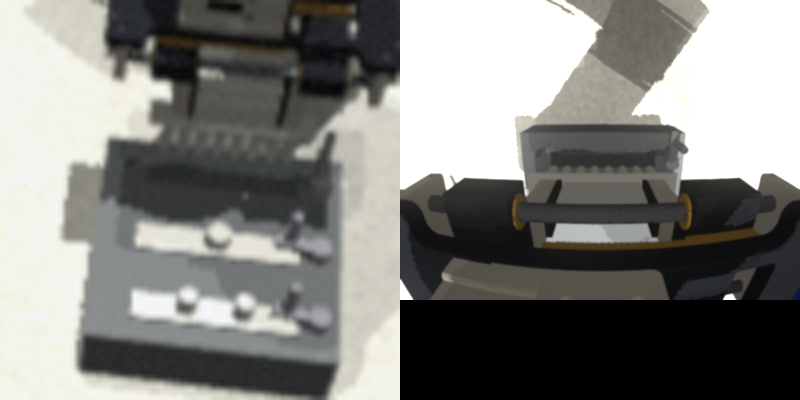

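```bash
cat >> h.py <<'E'
def comb(tcp,yaw,th,zp=69,d=0):
    # pivot at grasp point (19 above tcp), th: tips swing to +x side; returns f(x,y,z)->world
    c,s=np.cos(yaw),np.sin(yaw); h=np.array([c,s,0]); ey=np.array([-s,c,0]); ez=np.array([0,0,1.])
    piv=np.array(tcp)+[0,0,19]
    cx=np.cos(th)*h+np.sin(th)*ez; cz=-np.sin(th)*h+np.cos(th)*ez
    return lambda x,y,z: piv+cx*x+ey*(y+d)+cz*(z-zp)
E
python3 - <<'E'
from h import *
for n,f,fi in (('s2','scene',0),('w6','wrist',1)):
    im,P=load(n)
    for th in (-20,0,20):
        g=comb([479.7,160.3,133.9],np.radians(-13.5),np.radians(th))
        for nm,q in (('tipL',(0,-49.5,0)),('tipR',(0,49.5,0)),('fl+',(11,0,42)),('fl-',(-11,0,42)),('bt',(0,0,82))):
            u=proj(P,g(*q),fi); print(n,th,nm,u.round(1), ((u-[250,130])*4 if n=='s2' else u*.78125+[400,0]).round())
E
```

```text
s2 -20 tipL [290.  160.5] [160. 122.]
s2 -20 tipR [323.2 164. ] [293. 136.]
s2 -20 fl+ [307.8 161. ] [231. 124.]
s2 -20 fl- [308.4 153.9] [234.  96.]
s2 -20 bt [309.7 152.6] [239.  90.]
s2 0 tipL [289.4 167.5] [157. 150.]
s2 0 tipR [322.8 171. ] [291. 164.]
s2 0 fl+ [307.7 163.2] [231. 133.]
s2 0 fl- [308.  157.3] [232. 109.]
s2 0 bt [309.8 151.2] [239.  85.]
s2 20 tipL [288.9 172.9] [156. 172.]
s2 20 tipR [322.8 176.5] [291. 186.]
s2 20 fl+ [307.8 164.4] [231. 138.]
s2 20 fl- [307.8 160.5] [231. 122.]
s2 20 bt [309.8 150.1] [239.  81.]
w6 -20 tipL [189.3 186.6] [548. 146.]
w6 -20 tipR [326.8 186.5] [655. 146.]
w6 -20 fl+ [258.  239.2] [602. 187.]
w6 -20 fl- [257.9 211.6] [601. 165.]
w6 -20 bt [257.8 279.2] [601. 218.]
w6 0 tipL [192.6 215.5] [550. 168.]
w6 0 tipR [323.6 215.4] [653. 168.]
w6 0 fl+ [258.  254.9] [602. 199.]
w6 0 fl- [257.9 222.2] [601. 174.]
w6 0 bt [257.8 272.4] [601. 213.]
w6 20 tipL [193.8 246.1] [551. 192.]
w6 20 tipR [322.4 246. ] [652. 192.]
w6 20 fl+ [258. 271.] [602. 212.]
w6 20 fl- [257.9 235.9] [602. 184.]
w6 20 bt [257.8 263.7] [601. 206.]
```

play_rows(
  deltas=[
    {"hand":-1,"travel":[0,0,-0.015],"twist":0},
    {"hand":-1,"travel":[0,0,-0.013],"twist":0},
    {"hand":-1,"travel":[0,0,-0.01],"twist":0},
    {"hand":-1,"travel":[0,0,0],"twist":0},
    {"hand":-1,"travel":[0,0,0],"twist":0},
  ],
)

```text
time_s: 13.5
tcp_pos: [480.1, 160.6, 96.6]
eef_rot: [0.118, 0.993, -0.0, -0.0]
contact_force: [0.3, 0.3, 0.0]
finger_gap: 59.4
```

play_rows(
  deltas=[
    {"hand":-1,"travel":[-0.0015,0.0004,0],"twist":0},
    {"hand":-1,"travel":[-0.0015,0.0004,0],"twist":0},
    {"hand":-1,"travel":[0,0,0],"twist":0},
    {"hand":-1,"travel":[0,0,0],"twist":0},
    {"hand":-1,"travel":[0,0,0],"twist":0},
  ],
)

```text
time_s: 14.0
tcp_pos: [477.1, 161.5, 96.7]
eef_rot: [0.118, 0.993, 0.0, 0.0]
contact_force: [0.1, 0.4, -0.3]
finger_gap: 59.3
```

play_rows(
  deltas=[
    {"hand":-1,"travel":[-0.0015,0.0004,0],"twist":0},
    {"hand":-1,"travel":[-0.0015,0.0004,0],"twist":0},
    {"hand":-1,"travel":[0,0,0],"twist":0},
    {"hand":-1,"travel":[0,0,0],"twist":0},
    {"hand":-1,"travel":[0,0,0],"twist":0},
  ],
)

```text
time_s: 14.5
tcp_pos: [474.8, 162.2, 96.8]
eef_rot: [0.118, 0.993, 0.0, 0.001]
contact_force: [4.4, -2.5, -1.9]
finger_gap: 59.9
```

play_rows(
  deltas=[
    {"hand":-1,"travel":[-0.0015,0.0004,0],"twist":0},
    {"hand":-1,"travel":[-0.0015,0.0004,0],"twist":0},
    {"hand":-1,"travel":[0,0,0],"twist":0},
    {"hand":-1,"travel":[0,0,0],"twist":0},
    {"hand":-1,"travel":[0,0,0],"twist":0},
  ],
)

```text
time_s: 15.0
tcp_pos: [471.9, 162.9, 96.9]
eef_rot: [0.118, 0.993, 0.0, 0.001]
contact_force: [4.1, -3.4, -1.6]
finger_gap: 59.9
```

play_rows(
  deltas=[
    {"hand":-1,"travel":[-0.0029,0.0007,0],"twist":0},
    {"hand":-1,"travel":[-0.0029,0.0007,0],"twist":0},
    {"hand":-1,"travel":[-0.0029,0.0007,-0.0005],"twist":0},
    {"hand":-1,"travel":[-0.0029,0.0007,-0.0007],"twist":0},
    {"hand":-1,"travel":[-0.0029,0.0007,-0.0008],"twist":0},
  ],
)

```text
time_s: 15.5
tcp_pos: [457.8, 166.5, 95.4]
eef_rot: [0.118, 0.993, 0.0, 0.001]
contact_force: [5.0, -3.5, 3.1]
finger_gap: 60.1
```

play_rows(
  deltas=[
    {"hand":-1,"travel":[-0.0029,0.0007,-0.001],"twist":0},
    {"hand":-1,"travel":[-0.0029,0.0007,-0.001],"twist":0},
    {"hand":-1,"travel":[-0.0029,0.0007,-0.001],"twist":0},
    {"hand":-1,"travel":[-0.0029,0.0007,-0.0012],"twist":0},
    {"hand":-1,"travel":[-0.0029,0.0007,-0.0013],"twist":0},
  ],
)

```text
time_s: 16.0
tcp_pos: [443.1, 170.3, 89.9]
eef_rot: [0.118, 0.993, 0.0, 0.001]
contact_force: [4.9, -2.5, 3.7]
finger_gap: 59.7
```

play_rows(
  deltas=[
    {"hand":-1,"travel":[0,0,0],"twist":0},
    {"hand":-1,"travel":[0,0,0],"twist":0},
    {"hand":-1,"travel":[0,0,0],"twist":0},
    {"hand":-1,"travel":[0,0,0],"twist":0},
    {"hand":-1,"travel":[0,0,0],"twist":0},
  ],
)

```text
time_s: 16.5
tcp_pos: [442.7, 170.4, 89.5]
eef_rot: [0.118, 0.993, 0.0, 0.001]
contact_force: [3.3, -1.5, 4.9]
finger_gap: 59.7
```

play_rows(
  deltas=[
    {"hand":-1,"travel":[-0.0013,0.0003,-0.0004],"twist":0},
    {"hand":-1,"travel":[-0.0013,0.0003,-0.0004],"twist":0},
    {"hand":-1,"travel":[0,0,0],"twist":0},
    {"hand":-1,"travel":[0,0,0],"twist":0},
    {"hand":-1,"travel":[0,0,0],"twist":0},
  ],
)

```text
time_s: 17.0
tcp_pos: [439.8, 171.0, 88.3]
eef_rot: [0.118, 0.993, 0.0, 0.0]
contact_force: [5.3, -0.5, 1.5]
finger_gap: 59.6
```

Run:
```python
from h import *
im,P=load('w2'); L=np.array([698.8,-246.1,135])
g=cv2.resize(im,None,fx=8,fy=8,interpolation=cv2.INTER_CUBIC).astype(int).sum(2)
# contour at half level between glass and black ring
for lv in (180,210,240):
    m=(g>lv).astype(np.uint8); n,l,st,ce=cv2.connectedComponentsWithStats(m); k=l[int(188.5*8),int(265.3*8)]
    M=(l==k).astype(np.uint8); cs,_=cv2.findContours(M,0,cv2.CHAIN_APPROX_NONE); p=max(cs,key=len)[:,0]/8+.5/8-.5
    # contour rays -> plane perpendicular to central view ray -> ellipse
    c0,d0=ray(P,*p.mean(0),True); 
    D=np.array([ray(P,*q,True)[1] for q in p]); a=np.cross(d0,[0,0,1.]);a/=np.linalg.norm(a); b=np.cross(d0,a)
    q=np.c_[D@a,D@b]/(D@d0)[:,None]
    e=cv2.fitEllipse((q*1e4).astype(np.float32)); print(lv,st[k][:4]/8,e, 'ratio',min(e[1])/max(e[1]), 'diam mm',max(e[1])/1e4*np.linalg.norm(L-c0))
d=(L-c0)/np.linalg.norm(L-c0)
for el in (50,55,60):
    el=np.radians(el); ax=np.array([-.995*np.cos(el),.0985*np.cos(el),np.sin(el)]); print(abs(ax@d), 'minor dir deg',np.degrees(np.arctan2(ax@b,ax@a)))
```

```text
180 [250.625 174.375  29.5    28.625] ((0.38565152883529663, 0.2892743945121765), (935.9940185546875, 1007.3825073242188), 128.53707885742188) ratio 0.9291346750112315 diam mm 35.44750850751512
210 [251.    174.625  28.75   28.125] ((-2.2453198432922363, -0.11036471277475357), (916.5825805664062, 988.0432739257812), 129.4610595703125) ratio 0.9276745308174196 diam mm 34.767004691501064
240 [251.375 174.875  28.125  27.625] ((0.18105332553386688, -1.57759690284729), (898.8900146484375, 969.2300415039062), 130.10302734375) ratio 0.9274269019289522 diam mm 34.1050096583536
0.8875868130112367 minor dir deg 126.95976819329557
0.923213933566258 minor dir deg 130.02768240783428
0.9518148386350258 minor dir deg 134.63958393484864
```

play_rows(
  deltas=[
    {"hand":-1,"travel":[0,0,0.01],"twist":0},
    {"hand":-1,"travel":[0,0,0.02],"twist":0},
    {"hand":-1,"travel":[0,0,0.03],"twist":0},
    {"hand":-1,"travel":[0,0,0.03],"twist":0},
    {"hand":-1,"travel":[0,0,0.03],"twist":0},
  ],
)

```text
time_s: 17.5
tcp_pos: [437.9, 170.1, 208.9]
eef_rot: [0.118, 0.993, -0.001, -0.001]
contact_force: [0.9, 0.1, -0.7]
finger_gap: 59.4
```

play_rows(
  deltas=[
    {"hand":-1,"travel":[0,0,0.03],"twist":0},
    {"hand":-1,"travel":[0.005,-0.01,0.017],"twist":0},
    {"hand":-1,"travel":[0.01,-0.025,0],"twist":1},
    {"hand":-1,"travel":[0.01,-0.025,0],"twist":1},
    {"hand":-1,"travel":[0.01,-0.025,0],"twist":1},
  ],
)

```text
time_s: 18.0
tcp_pos: [473.2, 84.8, 254.9]
eef_rot: [0.092, 0.996, 0.0, -0.001]
contact_force: [0.6, 0.7, -0.5]
finger_gap: 59.4
```

play_rows(
  deltas=[
    {"hand":-1,"travel":[0.01,-0.025,0],"twist":1},
    {"hand":-1,"travel":[0.01,-0.025,0],"twist":1},
    {"hand":-1,"travel":[0.01,-0.025,0],"twist":1},
    {"hand":-1,"travel":[0.01,-0.025,0],"twist":1},
    {"hand":-1,"travel":[0.01,-0.025,0],"twist":0.9},
  ],
)

```text
time_s: 18.5
tcp_pos: [523.3, -40.1, 254.6]
eef_rot: [0.049, 0.999, 0.0, -0.001]
contact_force: [-0.1, 1.5, -0.6]
finger_gap: 59.5
```

play_rows(
  deltas=[
    {"hand":-1,"travel":[0.01,-0.025,0],"twist":0},
    {"hand":-1,"travel":[0.01,-0.025,0],"twist":0},
    {"hand":-1,"travel":[0.01,-0.025,0],"twist":0},
    {"hand":-1,"travel":[0.01,-0.025,0],"twist":0},
    {"hand":-1,"travel":[0.007,-0.02,0],"twist":0},
  ],
)

```text
time_s: 19.0
tcp_pos: [570.6, -160.0, 254.3]
eef_rot: [0.05, 0.999, 0.001, -0.002]
contact_force: [-1.0, 0.7, -0.4]
finger_gap: 59.6
```

play_rows(
  deltas=[
    {"hand":-1,"travel":[0.005,-0.015,0],"twist":0},
    {"hand":-1,"travel":[0,0,0],"twist":0},
    {"hand":-1,"travel":[0,0,0],"twist":0},
    {"hand":-1,"travel":[0,0,0],"twist":0},
    {"hand":-1,"travel":[0,0,0],"twist":0},
  ],
)

```text
time_s: 19.5
tcp_pos: [576.2, -173.6, 255.5]
eef_rot: [0.049, 0.999, 0.0, 0.0]
contact_force: [-0.9, 0.8, -1.8]
finger_gap: 60.1
```

Run:
```python
from h import *
w,Pw=cap('wrist','w7'); im,P=cap('scene','s3'); t,Pt=cap('top','t3'); s=robot.read_state(); print(s['time_s'],s['tcp_pos'],s['eef_rot'],s['finger_gap'],s['contact_force'])
for th in (30,35,40):
    g=comb(s['tcp_pos'],np.radians(-5.6),np.radians(th),69.6)
    for nm,q in (('tipL',(0,-49.5,0)),('tipR',(0,49.5,0)),('fl+',(11,60,44)),('fl-',(-11,60,44)),('fl-u',(-11,-60,40))):
        print(th,nm,'wrist',proj(Pw,g(*q),1).round(1),'scene',proj(P,g(*q)).round(1),'top',proj(Pt,g(*q)).round(1))
u=proj(P,g(0,0,0)).astype(int); print(u)
x0,y0=u[0]-42,u[1]-45
A=cv2.resize(im[y0:y0+85,x0:x0+85],(510,510),interpolation=cv2.INTER_CUBIC); B=cv2.resize(w[120:320,150:370],(286,260),interpolation=cv2.INTER_CUBIC)
u=proj(Pt,g(0,0,0)).astype(int); C=cv2.resize(t[u[1]-40:u[1]+40,u[0]-45:u[0]+45],(286,254),interpolation=cv2.INTER_CUBIC)
o=np.zeros((520,800,3),np.uint8); o[:510,:510]=A; o[:260,514:]=B; o[264:518,514:]=C; print(x0,y0,u)
cv2.imwrite('pics/m3.png',np.clip(o*1.5,0,255).astype(np.uint8)[...,::-1])
```

```text
19.65 [ 576.36589566 -173.83759657  255.48838146] [4.90861032e-02 9.98794537e-01 7.43837206e-05 1.46102052e-04] 59.93638667634069 [-0.12816432 -0.34054469 -1.32994704]
30 tipL wrist [193.6 261.7] scene [165.3 190.1] top [344.4 180.5]
30 tipR wrist [322.  261.7] scene [206.3 190. ] top [303.7 176.6]
30 fl+ wrist [352.8 276.4] scene [209.3 175. ] top [300.5 177.5]
30 fl- wrist [351.7 242.1] scene [210.2 171.4] top [299.5 186.3]
30 fl-u wrist [165.6 242.6] scene [160.2 173.1] top [350.5 190.7]
35 tipL wrist [193.4 269.5] scene [164.8 191.1] top [344.8 178.2]
35 tipR wrist [322.2 269.5] scene [206.  190.9] top [304.  174.3]
35 fl+ wrist [353.4 279.9] scene [209.2 175. ] top [300.7 176.7]
35 fl- wrist [351.5 245.7] scene [210.1 172.1] top [299.6 185.3]
35 fl-u wrist [165.9 246.7] scene [160.  173.8] top [350.6 189.6]
40 tipL wrist [193.1 277.3] scene [164.3 191.9] top [345.2 175.9]
40 tipR wrist [322.5 277.3] scene [205.7 191.7] top [304.3 172. ]
40 fl+ wrist [354.  283.2] scene [209.1 174.8] top [300.8 176. ]
40 fl- wrist [351.3 249.4] scene [210.  172.7] top [299.7 184.3]
40 fl-u wrist [166.  250.9] scene [159.8 174.5] top [350.7 188.4]
[185 191]
143 146 [324 173]
```

View pics/m3.png

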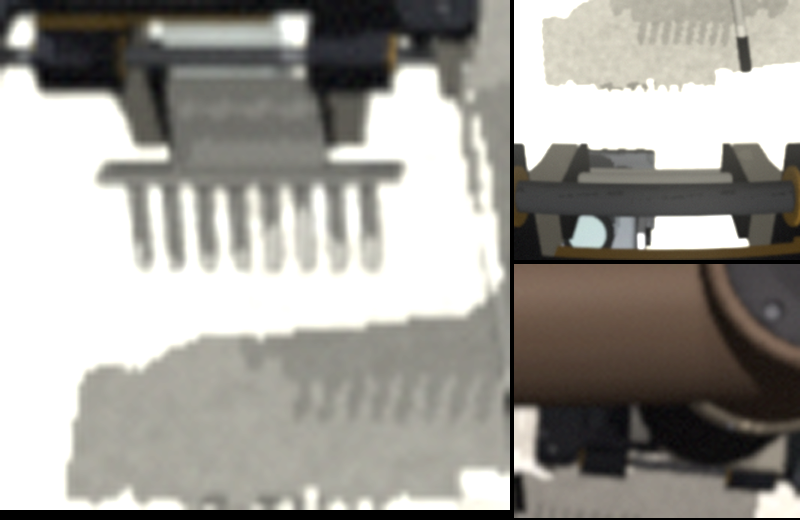

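Run:
```python
from h import *
w,Pw=load('w7'); im,P=load('s3'); tcp=[576.37,-173.84,255.49]
for u in (215,240,290,305): print(u,[(v,int(w[v,u].sum()//3)) for v in range(228,268,1)])
for th in (28,32,36,40):
    g=comb(tcp,np.radians(-5.6),np.radians(th),69.6)
    print(th,[proj(Pw,g(x,y,z),1).round(1).tolist() for x,y,z in ((-5,-30,82),(-5,0,82),(5,0,82),(-5,0,44),(-11,0,44),(-11,0,40))])
```

```text
215 [(228, 226), (229, 226), (230, 227), (231, 226), (232, 222), (233, 212), (234, 179), (235, 118), (236, 71), (237, 64), (238, 62), (239, 58), (240, 54), (241, 55), (242, 52), (243, 52), (244, 51), (245, 52), (246, 51), (247, 50), (248, 58), (249, 71), (250, 81), (251, 84), (252, 82), (253, 80), (254, 81), (255, 84), (256, 85), (257, 85), (258, 86), (259, 81), (260, 71), (261, 50), (262, 40), (263, 38), (264, 40), (265, 42), (266, 43), (267, 43)]
240 [(228, 191), (229, 193), (230, 193), (231, 193), (232, 194), (233, 189), (234, 166), (235, 112), (236, 68), (237, 68), (238, 77), (239, 82), (240, 85), (241, 85), (242, 84), (243, 82), (244, 82), (245, 81), (246, 82), (247, 80), (248, 75), (249, 75), (250, 80), (251, 84), (252, 83), (253, 81), (254, 81), (255, 84), (256, 85), (257, 86), (258, 87), (259, 85), (260, 76), (261, 55), (262, 43), (263, 39), (264, 41), (265, 43), (266, 43), (267, 44)]
290 [(228, 204), (229, 203), (230, 201), (231, 200), (232, 198), (233, 199), (234, 200), (235, 202), (236, 205), (237, 207), (238, 209), (239, 212), (240, 213), (241, 212), (242, 209), (243, 207
[... 441 characters left out ...]
208), (242, 207), (243, 208), (244, 207), (245, 207), (246, 206), (247, 203), (248, 190), (249, 150), (250, 108), (251, 91), (252, 85), (253, 82), (254, 83), (255, 85), (256, 87), (257, 87), (258, 88), (259, 83), (260, 71), (261, 51), (262, 44), (263, 43), (264, 45), (265, 45), (266, 48), (267, 47)]
28 [[196.9, 249.4], [257.6, 250.2], [257.6, 270.6], [257.7, 251.8], [257.7, 242.1], [257.7, 242.5]]
32 [[197.1, 247.8], [257.6, 248.5], [257.6, 268.8], [257.7, 254.8], [257.7, 245.1], [257.7, 245.8]]
36 [[197.3, 246.1], [257.6, 246.8], [257.6, 267.0], [257.7, 257.7], [257.7, 248.1], [257.7, 249.2]]
40 [[197.5, 244.6], [257.6, 245.3], [257.6, 265.1], [257.7, 260.6], [257.7, 251.2], [257.7, 252.6]]
```

Run:
```python
from h import *
w,Pw=load('w7'); v6,P6=load('w6')
for u in (160,164,168,172,345,349,353): print(u,[int(w[v,u].sum()//3) for v in range(236,272,1)])
print('w6 rows 200..')
for u in (225,258,290): print(u,[int(v6[v,u].sum()//3) for v in range(200,270,1)])
g=comb([479.7,160.3,133.9],np.radians(-13.5),0,69.6)
print([proj(P6,g(x,y,z),1).round(1).tolist() for x,y,z in ((-4,-6.5,0),(-11,0,44),(-11,0,40),(-5,0,44),(-5,0,82),(-11,-60,44),(-11,60,44))])
g0=v6.astype(int).sum(2)//3
for r in (222,226): print(r,[int(x) for x in g0[r,150:370:1]])
```

```text
160 [226, 225, 222, 216, 210, 203, 197, 195, 192, 188, 181, 171, 156, 137, 111, 83, 58, 48, 46, 46, 45, 46, 42, 39, 39, 38, 39, 41, 41, 43, 43, 42, 44, 44, 43, 45]
164 [229, 228, 228, 228, 228, 227, 227, 227, 229, 229, 229, 220, 192, 141, 95, 74, 69, 67, 67, 67, 66, 66, 59, 47, 38, 38, 39, 40, 42, 42, 43, 45, 44, 44, 42, 44]
168 [231, 231, 231, 230, 229, 227, 224, 214, 190, 152, 112, 81, 72, 71, 69, 67, 68, 68, 68, 66, 66, 65, 61, 48, 41, 37, 39, 40, 41, 42, 43, 43, 44, 45, 43, 43]
172 [228, 223, 209, 186, 151, 117, 91, 78, 73, 71, 70, 71, 69, 69, 68, 68, 67, 67, 66, 67, 65, 65, 62, 52, 42, 39, 39, 39, 41, 42, 44, 45, 44, 44, 46, 43]
345 [206, 204, 201, 189, 170, 143, 112, 87, 74, 69, 68, 67, 66, 67, 68, 65, 65, 66, 64, 65, 64, 64, 59, 49, 39, 36, 37, 37, 39, 41, 41, 44, 42, 43, 43, 43]
349 [208, 207, 206, 206, 207, 208, 207, 201, 189, 162, 121, 87, 71, 66, 66, 66, 65, 65, 65, 64, 64, 62, 57, 45, 37, 36, 37, 38, 39, 40, 42, 43, 39, 38, 40, 41]
353 [211, 210, 208, 205, 207, 208, 211, 211, 210, 210, 209, 199, 179, 145, 105, 77, 67, 64, 65, 63, 63, 61, 55, 42, 35, 34, 35, 37, 38, 41, 42
[... 2125 characters left out ...]
 88, 86, 88, 88, 89, 87, 88, 89, 87, 88, 88, 88, 89, 87, 89, 87, 89, 88, 87, 87, 87, 87, 87, 87, 88, 88, 88, 88, 88, 87, 88, 88, 88, 87, 88, 87, 88, 87, 88, 88, 87, 87, 88, 88, 87, 87, 87, 88, 88, 87, 89, 87, 86, 87, 88, 87, 87, 88, 87, 87, 87, 88, 86, 89, 88, 87, 87, 88, 88, 87, 88, 88, 87, 88, 87, 88, 87, 87, 88, 87, 87, 88, 87, 87, 88, 88, 87, 86, 88, 87, 87, 88, 87, 88, 87, 88, 88, 86, 88, 86, 87, 88, 87, 87, 87, 88, 88, 87, 87, 87, 88, 88, 88, 87, 88, 88, 88, 86, 88, 88, 88, 88, 88, 88, 88, 87, 87, 87, 88, 88, 89, 88, 89, 89, 87, 90, 89, 88, 88, 88, 89, 89, 89, 90, 91, 90, 88, 90, 90, 90, 91, 90, 90, 92, 96, 108, 122, 130, 131, 134, 148, 182, 208, 217, 217, 213, 211, 210, 214, 216, 218]
```

play_rows(
  deltas=[
    {"hand":-1,"travel":[0,0,0],"twist":-5},
    {"hand":-1,"travel":[0,0,0],"twist":-8},
    {"hand":-1,"travel":[0,0,0],"twist":-8},
    {"hand":-1,"travel":[0,0,0],"twist":-8},
    {"hand":-1,"travel":[0,0,0],"twist":-8},
  ],
)

```text
time_s: 20.15
tcp_pos: [576.4, -174.1, 255.4]
eef_rot: [0.366, 0.93, 0.0, 0.0]
contact_force: [-0.3, -0.4, -1.5]
finger_gap: 59.5
```

play_rows(
  deltas=[
    {"hand":-1,"travel":[0,0,0],"twist":-8},
    {"hand":-1,"travel":[0,0,0],"twist":-8},
    {"hand":-1,"travel":[0,0,0],"twist":-8},
    {"hand":-1,"travel":[0,0,0],"twist":-8},
    {"hand":-1,"travel":[0,0,0],"twist":-6},
  ],
)

```text
time_s: 20.65
tcp_pos: [576.4, -174.1, 255.4]
eef_rot: [0.649, 0.761, 0.0, 0.0]
contact_force: [0.1, -0.4, -1.2]
finger_gap: 59.6
```

play_rows(
  deltas=[
    {"hand":-1,"travel":[0,0,0],"twist":0},
    {"hand":-1,"travel":[0,0,0],"twist":0},
    {"hand":-1,"travel":[0,0,0],"twist":0},
    {"hand":-1,"travel":[0,0,0],"twist":0},
    {"hand":-1,"travel":[0,0,0],"twist":0},
  ],
)

```text
time_s: 21.15
tcp_pos: [576.4, -174.4, 255.3]
eef_rot: [0.647, 0.763, -0.0, -0.0]
contact_force: [-0.1, -0.2, -0.1]
finger_gap: 59.0
```

Run:
```python
from h import *
im,P=cap('scene','s4'); t,Pt=cap('top','t4'); s=robot.read_state(); q=s['eef_rot']; jy=np.array([2*q[0]*q[1],2*q[1]**2-1]); yaw=np.arctan2(-jy[0],jy[1]); print(s['time_s'],s['tcp_pos'],np.degrees(yaw),s['finger_gap'])
tcp=s['tcp_pos']
for th in (30,35,40):
    g=comb(tcp,yaw,np.radians(th),69.6)
    print(th,[proj(P,g(*k)).round(1).tolist() for k in ((0,45.5,0),(0,-45.5,0),(11,60,40),(-11,60,40),(11,-60,40),(-11,-60,40),(0,30,82),(0,-30,82))])
    print('  top',[proj(Pt,g(*k)).round(1).tolist() for k in ((0,45.5,0),(0,-45.5,0),(11,-60,40))])
u=proj(P,g(0,0,30)).astype(int); x0,y0=u[0]-40,u[1]-37; u2=proj(Pt,g(0,0,0)).astype(int); print(x0,y0,u2)
A=cv2.resize(im[y0:y0+75,x0:x0+80],(640,600),interpolation=cv2.INTER_CUBIC)
C=cv2.resize(t[u2[1]-40:u2[1]+40,u2[0]-20:u2[0]+20],(160,320),interpolation=cv2.INTER_CUBIC)
o=np.zeros((600,800,3),np.uint8); o[:,:640]=A; o[:320,640:]=C
cv2.imwrite('pics/m4.png',np.clip(o*1.1,0,255).astype(np.uint8)[...,::-1])
```

```text
21.25 [ 576.41407252 -174.39244328  255.24504702] -80.64469215573338 59.964664743722544
30 [[175.8, 196.4], [170.1, 167.5], [178.5, 190.7], [187.4, 191.7], [170.7, 152.0], [179.0, 153.4], [187.6, 169.7], [183.2, 150.3]]
  top [[333.7, 172.2], [340.9, 208.6], [340.9, 213.3]]
35 [[173.4, 196.1], [167.9, 167.1], [177.6, 190.4], [186.2, 191.8], [169.8, 151.6], [177.9, 153.4], [188.0, 169.8], [183.6, 150.4]]
  top [[336.0, 171.5], [343.3, 208.1], [341.8, 213.1]]
40 [[171.1, 195.7], [165.7, 166.6], [176.8, 189.9], [185.0, 191.8], [169.1, 151.1], [176.8, 153.4], [188.4, 169.9], [184.0, 150.5]]
  top [[338.3, 170.9], [345.6, 207.6], [342.7, 212.9]]
134 136 [341 189]
```

View pics/m4.png

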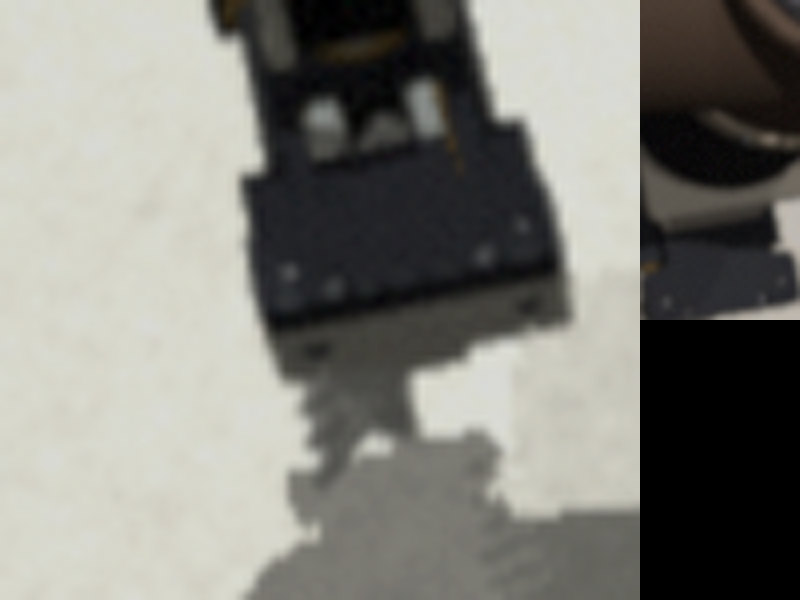

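Run:
```python
from h import *
im,P=load('s4'); g=im.astype(int).sum(2)//3
print('cols',list(range(168,188)))
for r in range(181,201): print(r,g[r,168:188].tolist())
s=robot.read_state(); tcp=[576.41,-174.39,255.25]; yaw=np.radians(-80.64)
for th in (30,35,40):
    h=comb(tcp,yaw,np.radians(th),69.6); print(th,[proj(P,h(x,45.5-13*k,0)).round(1).tolist() for k in range(4) for x in (-4,4)], 'flange',[proj(P,h(x,60,z)).round(1).tolist() for x,z in ((11,40),(11,44),(-11,44),(-11,40))],'tipbase',proj(P,h(0,45.5,40)).round(1))
```

```text
cols [168, 169, 170, 171, 172, 173, 174, 175, 176, 177, 178, 179, 180, 181, 182, 183, 184, 185, 186, 187]
181 [126, 69, 59, 57, 55, 55, 61, 59, 59, 59, 58, 59, 60, 59, 61, 60, 60, 66, 75, 86]
182 [150, 83, 67, 63, 61, 63, 71, 65, 63, 63, 63, 64, 63, 63, 64, 63, 71, 105, 141, 151]
183 [178, 127, 106, 98, 82, 79, 78, 70, 68, 65, 66, 65, 66, 67, 65, 65, 84, 138, 186, 191]
184 [188, 171, 161, 147, 110, 90, 79, 73, 71, 69, 67, 67, 67, 66, 66, 68, 88, 141, 189, 193]
185 [192, 192, 188, 166, 111, 85, 73, 71, 78, 77, 72, 72, 71, 71, 66, 68, 85, 136, 188, 193]
186 [195, 194, 185, 150, 96, 78, 75, 78, 81, 84, 79, 77, 73, 72, 67, 66, 76, 123, 186, 192]
187 [194, 192, 181, 146, 103, 86, 84, 78, 78, 81, 79, 79, 72, 68, 65, 66, 69, 109, 175, 192]
188 [195, 192, 187, 172, 143, 103, 88, 78, 72, 77, 83, 79, 78, 69, 67, 66, 68, 96, 155, 190]
189 [194, 194, 193, 188, 165, 103, 83, 73, 72, 78, 82, 84, 95, 91, 76, 71, 70, 90, 143, 186]
190 [195, 194, 194, 185, 145, 92, 76, 71, 75, 79, 81, 110, 145, 135, 121, 97, 85, 93, 125, 158]
191 [193, 193, 192, 180, 133, 94, 86, 76, 80, 82, 107, 153, 180, 171, 160, 
[... 929 characters left out ...]
8, 109, 110, 110, 111]
30 [[177.3, 196.5], [174.2, 196.2], [176.5, 192.2], [173.3, 191.9], [175.6, 188.0], [172.5, 187.6], [174.8, 183.8], [171.7, 183.4]] flange [[178.5, 190.7], [179.1, 189.7], [188.0, 190.6], [187.4, 191.7]] tipbase [181.9 186.2]
35 [[174.9, 196.3], [171.9, 195.9], [174.1, 192.0], [171.0, 191.5], [173.3, 187.7], [170.2, 187.2], [172.5, 183.5], [169.5, 183.0]] flange [[177.6, 190.4], [178.4, 189.3], [187.0, 190.8], [186.2, 191.8]] tipbase [180.9 186.1]
40 [[172.6, 196.0], [169.6, 195.3], [171.8, 191.6], [168.8, 191.0], [171.0, 187.4], [168.0, 186.7], [170.2, 183.1], [167.3, 182.4]] flange [[176.8, 189.9], [177.7, 188.9], [185.9, 190.8], [185.0, 191.8]] tipbase [179.9 185.9]
```

play_rows(
  deltas=[
    {"hand":-1,"travel":[-0.005,0.012,0],"twist":4.1},
    {"hand":-1,"travel":[-0.009,0.024,0],"twist":4.5},
    {"hand":-1,"travel":[-0.009,0.024,0],"twist":4.5},
    {"hand":-1,"travel":[-0.009,0.024,0],"twist":4.5},
    {"hand":-1,"travel":[-0.009,0.024,0],"twist":4.5},
  ],
)

```text
time_s: 21.75
tcp_pos: [535.0, -65.6, 255.3]
eef_rot: [0.488, 0.873, 0.0, 0.0]
contact_force: [0.4, 0.2, -2.0]
finger_gap: 59.6
```

play_rows(
  deltas=[
    {"hand":-1,"travel":[-0.009,0.024,0],"twist":4.5},
    {"hand":-1,"travel":[-0.009,0.024,0],"twist":4.5},
    {"hand":-1,"travel":[-0.009,0.024,0],"twist":4.5},
    {"hand":-1,"travel":[-0.009,0.024,0],"twist":4.5},
    {"hand":-1,"travel":[-0.009,0.024,0],"twist":4.5},
  ],
)

```text
time_s: 22.25
tcp_pos: [490.0, 54.5, 255.4]
eef_rot: [0.308, 0.951, 0.0, 0.0]
contact_force: [-0.0, 0.8, 0.1]
finger_gap: 60.0
```

play_rows(
  deltas=[
    {"hand":-1,"travel":[-0.009,0.024,0],"twist":4.5},
    {"hand":-1,"travel":[-0.009,0.024,0],"twist":4.5},
    {"hand":-1,"travel":[-0.009,0.024,0],"twist":4.5},
    {"hand":-1,"travel":[-0.009,0.024,0],"twist":4.5},
    {"hand":-1,"travel":[-0.009,0.018,0],"twist":4.5},
  ],
)

```text
time_s: 22.75
tcp_pos: [445.0, 168.8, 255.4]
eef_rot: [0.116, 0.993, 0.0, 0.0]
contact_force: [0.2, -0.8, -1.0]
finger_gap: 59.5
```

play_rows(
  deltas=[
    {"hand":-1,"travel":[-0.004,0.003,-0.03],"twist":0},
    {"hand":-1,"travel":[0,0,-0.03],"twist":0},
    {"hand":-1,"travel":[0,0,-0.015],"twist":0},
    {"hand":-1,"travel":[0,0,0],"twist":0},
    {"hand":-1,"travel":[0,0,0],"twist":0},
  ],
)

```text
time_s: 23.25
tcp_pos: [441.8, 170.7, 180.9]
eef_rot: [0.118, 0.993, -0.0, 0.0]
contact_force: [0.5, 0.2, -0.3]
finger_gap: 60.0
```

Run:
```python
from h import *
s=robot.read_state(); q=s['eef_rot']; print(s['time_s'],s['tcp_pos'],np.degrees(np.arctan2(-2*q[0]*q[1],2*q[1]**2-1)),s['finger_gap'],s['contact_force'])
```

```text
23.25 [441.77136528 170.6946532  180.85792881] -13.549495285249986 59.98592667431794 [ 0.52731874  0.1568815  -0.30660891]
```

play_rows(
  deltas=[
    {"hand":-1,"travel":[0,0,-0.03],"twist":0},
    {"hand":-1,"travel":[0,0,-0.03],"twist":0},
    {"hand":-1,"travel":[0,0,-0.02],"twist":0},
    {"hand":-1,"travel":[0,0,-0.013],"twist":0},
    {"hand":-1,"travel":[0,0,0],"twist":0},
  ],
)

```text
time_s: 23.75
tcp_pos: [442.0, 170.7, 87.2]
eef_rot: [0.118, 0.993, -0.0, 0.0]
contact_force: [0.5, 0.4, -0.5]
finger_gap: 60.0
```

play_rows(
  deltas=[
    {"hand":-1,"travel":[-0.001,0.0002,0],"twist":0},
    {"hand":-1,"travel":[-0.001,0.0002,0],"twist":0},
    {"hand":-1,"travel":[0,0,0],"twist":0},
    {"hand":-1,"travel":[0,0,0],"twist":0},
    {"hand":-1,"travel":[0,0,0],"twist":0},
  ],
)

```text
time_s: 24.25
tcp_pos: [440.3, 171.6, 88.2]
eef_rot: [0.118, 0.993, 0.001, 0.001]
contact_force: [2.7, -0.5, 2.7]
finger_gap: 59.6
```

play_rows(
  deltas=[
    {"hand":-1,"travel":[-0.0014,0.0003,-0.0008],"twist":0},
    {"hand":-1,"travel":[-0.0014,0.0003,-0.0008],"twist":0},
    {"hand":-1,"travel":[0,0,0],"twist":0},
    {"hand":-1,"travel":[0,0,0],"twist":0},
    {"hand":-1,"travel":[0,0,0],"twist":0},
  ],
)

```text
time_s: 24.75
tcp_pos: [437.1, 172.1, 85.9]
eef_rot: [0.118, 0.993, 0.0, 0.0]
contact_force: [3.3, 1.1, 5.1]
finger_gap: 59.7
```

play_rows(
  deltas=[
    {"hand":-1,"travel":[0,0,0.01],"twist":0},
    {"hand":-1,"travel":[0,0,0.02],"twist":0},
    {"hand":-1,"travel":[0,0,0.03],"twist":0},
    {"hand":-1,"travel":[0,0,0.03],"twist":0},
    {"hand":-1,"travel":[0,0,0.03],"twist":0},
  ],
)

```text
time_s: 25.25
tcp_pos: [434.7, 170.4, 206.0]
eef_rot: [0.119, 0.993, -0.001, -0.002]
contact_force: [1.5, 0.1, -1.3]
finger_gap: 59.6
```

play_rows(
  deltas=[
    {"hand":-1,"travel":[0,0,0.03],"twist":0},
    {"hand":-1,"travel":[0.005,-0.01,0.018],"twist":0},
    {"hand":-1,"travel":[0.01,-0.025,0],"twist":1},
    {"hand":-1,"travel":[0.01,-0.025,0],"twist":1},
    {"hand":-1,"travel":[0.01,-0.025,0],"twist":1},
  ],
)

```text
time_s: 25.75
tcp_pos: [469.9, 85.2, 253.0]
eef_rot: [0.092, 0.996, -0.0, -0.002]
contact_force: [0.2, -0.5, -1.2]
finger_gap: 59.6
```

play_rows(
  deltas=[
    {"hand":-1,"travel":[0.01,-0.025,0],"twist":1},
    {"hand":-1,"travel":[0.01,-0.025,0],"twist":1},
    {"hand":-1,"travel":[0.01,-0.025,0],"twist":1},
    {"hand":-1,"travel":[0.01,-0.025,0],"twist":1},
    {"hand":-1,"travel":[0.01,-0.025,0],"twist":0.9},
  ],
)

```text
time_s: 26.25
tcp_pos: [519.9, -39.5, 252.7]
eef_rot: [0.049, 0.999, -0.0, -0.002]
contact_force: [0.4, 1.0, -1.2]
finger_gap: 59.6
```

play_rows(
  deltas=[
    {"hand":-1,"travel":[0.01,-0.025,0],"twist":0},
    {"hand":-1,"travel":[0.01,-0.025,0],"twist":0},
    {"hand":-1,"travel":[0.01,-0.025,0],"twist":0},
    {"hand":-1,"travel":[0.01,-0.025,0],"twist":0},
    {"hand":-1,"travel":[0.01,-0.025,0],"twist":0},
  ],
)

```text
time_s: 26.75
tcp_pos: [570.0, -164.0, 252.5]
eef_rot: [0.05, 0.999, 0.001, -0.002]
contact_force: [0.1, -0.1, -2.4]
finger_gap: 59.6
```

play_rows(
  deltas=[
    {"hand":-1,"travel":[0.007,-0.02,0],"twist":0},
    {"hand":-1,"travel":[0.005,-0.015,0],"twist":0},
    {"hand":-1,"travel":[0,0,0],"twist":0},
    {"hand":-1,"travel":[0,0,0],"twist":0},
    {"hand":-1,"travel":[0,0,0],"twist":0},
  ],
)

```text
time_s: 27.25
tcp_pos: [583.1, -197.7, 253.6]
eef_rot: [0.049, 0.999, 0.0, -0.0]
contact_force: [0.5, -0.3, -1.0]
finger_gap: 59.9
```

Run:
```python
from h import *
w,Pw=cap('wrist','w8'); s=robot.read_state(); q=s['eef_rot']; yaw=np.arctan2(-2*q[0]*q[1],2*q[1]**2-1); print(s['time_s'],s['tcp_pos'],np.degrees(yaw),s['finger_gap'],s['contact_force'])
for u in (215,225,240,275,290,305): print(u,[int(w[v,u].sum()//3) for v in range(236,266,1)])
for th in (32,35,38):
    g=comb(s['tcp_pos'],yaw,np.radians(th),69.6)
    for dl in (0,3): print(th,dl,[proj(Pw,g(x+dl,y,z),1)[1].round(1).tolist() for x,y,z in ((-5,0,82),(-11,0,44),(-11,0,40))])
```

```text
27.3 [ 583.23013446 -197.58096699  253.75521192] -5.63341762662758 59.85940710570649 [-0.16615195  0.30659314  0.01590836]
215 [71, 66, 60, 54, 51, 49, 50, 50, 49, 49, 47, 47, 48, 45, 46, 54, 66, 77, 80, 83, 82, 83, 83, 79, 66, 49, 37, 35, 35, 36]
225 [44, 44, 44, 47, 48, 49, 48, 48, 49, 48, 46, 47, 46, 46, 47, 52, 65, 73, 79, 81, 82, 82, 83, 81, 70, 49, 38, 35, 36, 38]
240 [71, 68, 64, 58, 53, 50, 50, 50, 49, 47, 47, 45, 45, 41, 41, 46, 58, 72, 79, 81, 82, 83, 83, 82, 72, 52, 39, 38, 37, 39]
275 [182, 183, 183, 181, 179, 177, 176, 176, 178, 180, 184, 184, 182, 182, 180, 171, 140, 101, 83, 83, 85, 84, 84, 83, 73, 55, 43, 40, 41, 40]
290 [212, 208, 204, 204, 207, 209, 210, 209, 209, 209, 212, 213, 214, 210, 207, 190, 149, 102, 85, 85, 85, 85, 85, 83, 73, 54, 43, 41, 42, 41]
305 [211, 208, 206, 206, 203, 201, 201, 200, 202, 205, 206, 204, 200, 196, 193, 177, 129, 90, 82, 84, 85, 86, 84, 82, 68, 50, 42, 41, 42, 44]
32 0 [248.5, 245.2, 245.9]
32 3 [254.6, 250.0, 250.6]
35 0 [247.3, 247.5, 248.5]
35 3 [253.3, 252.2, 253.1]
38 0 [246.1, 249.8, 251.0]
38 3 [252.0, 254.5, 255.7]
```

play_rows(
  deltas=[
    {"hand":-1,"travel":[0.004,-0.01,0],"twist":0},
    {"hand":-1,"travel":[0.004,-0.01,0],"twist":0},
    {"hand":-1,"travel":[0.004,-0.01,0],"twist":0},
    {"hand":-1,"travel":[0.004,-0.0085,-0.001],"twist":0},
    {"hand":-1,"travel":[0,0,0],"twist":0},
  ],
)

```text
time_s: 27.8
tcp_pos: [599.9, -238.2, 251.9]
eef_rot: [0.05, 0.999, -0.0, -0.0]
contact_force: [-0.3, 0.4, -0.8]
finger_gap: 59.4
```

play_rows(
  deltas=[
    {"hand":-1,"travel":[0,0,0],"twist":0},
    {"hand":-1,"travel":[0,0,0],"twist":0},
    {"hand":-1,"travel":[0,0,0],"twist":0},
    {"hand":-1,"travel":[0,0,0],"twist":0},
    {"hand":-1,"travel":[0,0,0],"twist":0},
  ],
)

```text
time_s: 28.3
tcp_pos: [599.6, -236.7, 252.9]
eef_rot: [0.049, 0.999, -0.0, 0.0]
contact_force: [-0.8, -0.1, -1.2]
finger_gap: 59.7
```

Run:
```python
from h import *
im,P=cap('scene','s5'); a,_=load('scene0'); s=robot.read_state(); q=s['eef_rot']; yaw=np.arctan2(-2*q[0]*q[1],2*q[1]**2-1); print(s['time_s'],s['tcp_pos'],np.degrees(yaw),s['finger_gap'],s['contact_force'])
L=np.array([698.8,-246.1,135]); el=np.radians(55); F=L+100*np.array([-.995*np.cos(el),.0985*np.cos(el),np.sin(el)])
g=comb(s['tcp_pos'],yaw,np.radians(35.5),69.6); o=g(2.8,0,0); print('origin',o.round(1),'focus',F.round(1))
print('pred tips centers px',proj(P,g(2.8,-45.5,0)).round(1),proj(P,g(2.8,45.5,0)).round(1),'flange ends',proj(P,g(13.8,-60,42)).round(1),proj(P,g(13.8,60,42)).round(1))
G=im.astype(int).sum(2)//3; u=proj(P,o).astype(int)
for r in range(u[1]-20,u[1]+8): print(r,G[r,u[0]-30:u[0]+31].tolist())
d=np.abs(im.astype(int)-a).sum(2); print('diff rack strips 1,2 / camera',[ (d[y0:y1,x0:x1]>90).mean().round(3) for x0,x1,y0,y1 in ((275,335,184,228),(145,195,250,292))])
```

```text
28.35 [ 599.63258135 -236.72735817  252.82144978] -5.656205786299711 59.486819221313745 [ 0.19304215 -0.31695322 -0.90414623]
origin [ 642.1 -240.9  216.8] focus [ 641.7 -240.5  216.9]
pred tips centers px [139.3 202.5] [177.9 202.4] flange ends [129.7 187.3] [182.2 187.2]
182 [201, 200, 200, 200, 201, 200, 199, 198, 198, 195, 193, 192, 192, 193, 188, 158, 93, 76, 79, 88, 90, 89, 88, 89, 90, 89, 89, 91, 89, 91, 91, 91, 90, 90, 91, 91, 89, 90, 91, 90, 90, 91, 118, 174, 194, 196, 197, 196, 196, 200, 201, 200, 196, 186, 185, 184, 186, 188, 189, 190, 193]
183 [202, 202, 202, 201, 194, 177, 168, 166, 165, 165, 164, 161, 161, 164, 162, 148, 94, 77, 83, 88, 90, 89, 89, 90, 88, 89, 89, 91, 90, 91, 91, 90, 91, 90, 92, 91, 91, 91, 91, 91, 90, 89, 109, 159, 169, 168, 169, 168, 168, 168, 167, 167, 167, 165, 162, 170, 188, 202, 202, 202, 203]
184 [202, 201, 201, 194, 168, 125, 105, 101, 97, 96, 95, 96, 96, 97, 95, 93, 76, 77, 86, 86, 87, 87, 89, 87, 88, 88, 89, 92, 93, 94, 93, 93, 91, 92, 93, 93, 93, 93, 92, 92, 91, 87, 77, 100, 105, 106, 106, 105, 104, 99, 98, 99, 98, 100, 101, 123, 176, 202, 20
[... 6881 characters left out ...]
86, 185, 184]
208 [201, 202, 201, 202, 201, 201, 201, 201, 201, 202, 200, 201, 202, 202, 202, 202, 202, 201, 198, 198, 199, 201, 199, 197, 199, 200, 201, 199, 196, 195, 193, 192, 193, 192, 191, 185, 185, 184, 183, 184, 184, 183, 183, 184, 186, 187, 185, 185, 188, 188, 187, 187, 184, 185, 187, 186, 184, 182, 183, 183, 183]
209 [201, 202, 198, 199, 201, 201, 202, 202, 200, 199, 197, 199, 200, 202, 201, 200, 198, 198, 197, 197, 200, 202, 201, 199, 197, 197, 192, 172, 167, 164, 163, 162, 164, 164, 157, 153, 155, 162, 179, 181, 182, 182, 181, 183, 183, 184, 184, 182, 184, 183, 184, 183, 180, 179, 180, 181, 178, 179, 180, 177, 157]
diff rack strips 1,2 / camera [np.float64(0.019), np.float64(0.0)]
```

```bash
python3 -c "
from h import *
s=robot.read_state(); print(abs(s['qd']).max(),s['finger_gap']); print(robot.hand_in())"
```

```text
0.0019947217325267928 59.486819221313745
the job is handed in; nothing more can be done
None
```

I handed the job in at about 28.4 s, with the comb gripped by its blade and held still in front of the inspection camera. The hand-in gave no verdict.

**What I did**
- **Latch:** I pushed the latch of slot 0, where the comb was, back until the force rose against its stop. A wrist picture then showed the arm fully back.
- **Lift and tilt:** I gripped the blade at its two ends and lifted the comb straight out. The tool can only turn about the vertical, so I lowered the tips a little way back into the comb's own empty slot. I tilted the comb there by pulling the hand against the slot edge. Measurement put the first try about 3° short, so I went back once and added that.
- **Hold:** I then carried it to the focus point.

**Last checks**
- **Position:** the computed middle of the tip ends is (642.1, -240.9, 216.8) mm, against a focus of (641.7, -240.5, 216.9) mm. The scene picture shows the eight tips within about 1 px of prediction.
- **Row direction:** -5.66°, against about -5.6° for the camera's wide side.
- **Grip and contact:** finger gap 59.5 mm on the 60 mm blade. The force readings are at noise level, so nothing is touching.
- **Surroundings:** comparing scene pictures before and after shows no change at the camera and about 2% changed pixels over the other two strips. I did not check the bystander objects one by one.

**Least certain**
- **Tilt:** it should be 35°. The wrist camera gives about 35–36°, while the contact geometry gives up to 37°. The first side view came out lower than the other two measurements, and I put that down to image blur.
- **Slip in the grip:** the comb slid about 3 mm sideways in the grip during tilting. I allowed for this in the final position.

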